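Level the glass tube rest with its screw jack and load it

TASK

Bring the low front rail of the tube rest level with the rear rail by turning the screw jack's collar with the tommy bar, moving the bar from hole to hole as needed; don't turn the collar with your fingers. Once the rest is level, lay every glass tube from the tray across both rails, one to a pair of matching notches and overhanging about equally at both ends. Leave the bar back in its stand, the rest still level, and don't disturb the blue frit jar or the crucible.

Things in the scene. Friction and masses are not known exactly. Their poses are not given: they have to be found in the camera images.
- rest: Tube rest, bolted down: green cast bed 176 x 226 x 12 mm with two parallel black scalloped rails 100 mm apart (20 mm thick, 206 mm long), the front one on a screw jack. Origin on the bench below the jack's axis; x: level, from front rail to rear rail; y: along the rails; z: up.
- rear_mid (a point): Middle of the fixed rear rail, at the height of its notch floors, 122 mm above the bench; axes as the rest. Each rail has five half-round teeth 12.5 mm high and between them four flat notches, 20 mm wide at the floor and wider above, at -67.5, -22.5, 22.5 and 67.5 mm along y.
- front_mid (a point): Middle of the movable front rail, at the height of its notch floors; notches as on the rear rail. It only moves straight up and down with the jack; it starts 7 to 14 mm too low and is level when this point is as high as rear_mid. A tube lies across both rails in matching notches.
- load_mid (a point): Point midway between the two rails, 7 mm above the rear rail's notch floors: the centre of a properly laid tube is at this height. Axes as the rest.
- jack_axis (a point): Point on the jack's vertical axis at the height of the bar holes, 72 mm above the bench; axes as the rest. The bar has room on the open front side (-x), to about 50 degrees either way; guide rods of 12 mm at y = -80 and +80 mm and the rear pillars stop it at the sides and behind.
- collar (a joint): Angle (rad) of the jack's steel collar: 80 mm across, 30 mm high, six radial holes 60 degrees apart halfway up its side. Grows as it turns clockwise seen from above, which raises the front rail 15 mm a turn (2.4 mm a rad); 0 is level; range -6.0 to 1.6. Stiff (0.22 N m), stays where left, does not move up or down.
- hole_0 (a point): Mouth of one of the six bar holes, 40 mm from the collar's axis; the others follow every 60 degrees. Holes are level, 14 mm across, countersunk to about 19 mm; the spindle inside stops a bar 13 mm from the axis. Turns with the collar (at collar angle 0 it lies on the rest's +x side).
- bar: Loose tommy bar, 166 mm long, 0.15 kg: square wooden handle 16 x 16 x 104 mm, brass ferrule, round steel pin 10 mm thick with a round nose. Origin on its axis near the point of balance, 34 mm behind the handle's front end; +x runs along the bar to the pin's nose, 88 mm ahead.
- bar_tip (a point): Nose of the bar's pin.
- stand_seat (a point): Where the bar's origin lies when the bar is in its stand, 50 mm above the bench; x: direction of the bar's +x. The fixed wooden stand (150 x 76 x 14 mm) has notched uprights 14 mm thick, 52 mm behind (handle, notch 21 mm wide) and 60 mm ahead (pin, 15 mm), shoulders no higher than 56 mm; grip the bar between them.
- tray: Fixed wooden tube tray, 186 x 190 x 34 mm, origin under its centre on the bench. Four channels 24 mm wide run along its x at y = -69, -23, 23, 69 mm, floor 14 mm up, dividers 22 mm thick; a finger trough 70 mm wide (floor 6 mm up, open at the sides) crosses the middle, where tubes are gripped.
- tube_0_mid (a point): Centre of a clear whitish glass tube, 155 mm long, 14 mm thick, 24 g, lying in a channel of the tray (two to four tubes are present; None if absent); y axis along the tube.
- tube_1_mid (a point): Centre of a clear whitish glass tube, 155 mm long, 14 mm thick, 24 g, lying in a channel of the tray (two to four tubes are present; None if absent); y axis along the tube.
- tube_2_mid (a point): Centre of a clear whitish glass tube, 155 mm long, 14 mm thick, 24 g, lying in a channel of the tray (two to four tubes are present; None if absent); y axis along the tube.
- tube_3_mid (a point): Centre of a clear whitish glass tube, 155 mm long, 14 mm thick, 24 g, lying in a channel of the tray (two to four tubes are present; None if absent); y axis along the tube.
- jar_blue: Small frit jar with pale blue glass grains and a white lid, 42 mm across, 59 mm high; bystander, origin under its centre.
- crucible: Small clay crucible, 58 mm across, 48 mm high; bystander, origin under its centre.
Not all that is in view belongs to the job. There is more than one size of the bar; the one meant has the size given above. What is shaped like the part that bears tube_2_mid but orange is not meant.

How it is judged (in metres and radians):
On the way, in this order (a step that is already met when the one before it is completed fails the run):
1. the bar's pin is in a hole of the collar (z of bar_tip in the frame of jack_axis between -0.007 and 0.007 m and horizontal distance between bar_tip and jack_axis below 0.027 m), for 0.2 s.
2. the front rail is level with the rear rail (within 2 mm) (z of front_mid in the frame of rear_mid between -0.002 and 0.002 m), for 0.3 s.
3. all tubes lie across both rails, the rest being level (all of step 2 and z of tube_0_mid in the frame of load_mid between -0.005 and 0.005 m and x of tube_0_mid in the frame of load_mid between -0.022 and 0.022 m and y of tube_0_mid in the frame of load_mid between -0.085 and 0.085 m and angle between the y axis of each of tube_0_mid, tube_1_mid, tube_2_mid, tube_3_mid and the x axis of load_mid, either way round below 0.12 rad and z of tube_1_mid in the frame of load_mid between -0.005 and 0.005 m and x of tube_1_mid in the frame of load_mid between -0.022 and 0.022 m and y of tube_1_mid in the frame of load_mid between -0.085 and 0.085 m and z of tube_2_mid in the frame of load_mid between -0.005 and 0.005 m and x of tube_2_mid in the frame of load_mid between -0.022 and 0.022 m and y of tube_2_mid in the frame of load_mid between -0.085 and 0.085 m and z of tube_3_mid in the frame of load_mid between -0.005 and 0.005 m and x of tube_3_mid in the frame of load_mid between -0.022 and 0.022 m and y of tube_3_mid in the frame of load_mid between -0.085 and 0.085 m), for 0.3 s.
At the end, for the whole second after the job is handed in: The front rail is within 2 mm of the rear rail's height; every tube lies in notches across both rails (centre within 5 mm of the right height and 22 mm of midway between the rails, within 0.12 rad of square to them); the bar lies in its stand (within 20 mm lengthwise, 6 mm in height, 0.15 rad) (all of step 3 and z of bar in the frame of stand_seat between -0.006 and 0.006 m and horizontal distance between bar and stand_seat below 0.02 m and angle between the x axis of bar and the x axis of stand_seat, either way round below 0.15 rad); the robot touches nothing.
It fails at once if the fingers push or turn the collar directly (contact force between the fingers and collar above 4 N).
It fails at once if the blue frit jar or the crucible is moved more than 4 cm (distance of any of jar_blue, crucible from where it was at the start of the episode above 0.04 m).
Of tube_0, tube_1, tube_2, tube_3 only 2 to 4 are there at a start; the rules pass over those that are not, and their reading is None.
At some moment in a run one of tube_0, tube_1, tube_2, tube_3 may be knocked a few centimetres aside while the robot is not near it.
Once in a run the grip may slacken for a moment while it holds something.
It also fails if it takes over 210 s, if anything falls off the work surface, if the arm or the gripper's body presses on something with over 40 N, if the wrist force passes 120 N, or if a joint passes its speed limit or range.

ROBOT

A 6-joint arm with a two-finger parallel gripper is mounted at the origin on the work surface; the furniture and walls round the work are solid. World frame = base frame: x ahead of the robot, y to its left, z up, the work surface at z = 0. Lengths are in m, angles in degrees, forces in N, time in s.
With the tool pointing down it reaches from about 0.35 to 0.725 m from the base axis. Payload 4.3 kg.
Tool frame: the origin (TCP) lies at the centre of the arm's flange, where the gripper is bolted on; the fingertips stand 173 mm ahead of it and the grasp point (between the pads) lies 155 mm ahead of it; x points along the fingers, y is the direction in which the jaws open and shut, and the axes are right-handed (so a half turn about x gives the same grasp; the last joint's range is limited). The gripper opens to 85 mm and grips with 20 to 120 N. Pads are 22 mm wide; open, the fingers measure 114 mm over their backs; the gripper's body (76 mm by 85 mm) begins 54 mm behind the grasp point. The pads swing forward as they close: fully open they stand 13 mm farther back than shut.
Start: joints at [-71.007, 21.618, 4.641, 73.018, 0, 83.68], TCP at [0.246, -0.52, 0.405] pointing down, gripper open.
Joint ranges: [-156.06, 156.06], [-48.1, 94.91], [-58.44, 69.94], [-101.28, 121.22], [-78.64, 73.56], [-180, 180]. Speed limits (degrees/s): [147.25, 147.25, 180, 180, 180, 180].

INTERFACE

Orientations are given as a 3x3 rotation matrix whose columns are the frame's x, y, z axes.
In Python, from plant import env gives the robot as it stands.
- The arm moves only by the shell command python3 -m crank 'ROWS'. ROWS is JSON, a list of rows, each a list of 3 entries, a list of its own where there are three numbers: the opening in per cent of the stroke, from 0 (shut) to 100 (fully open), then the shift along the tool's x, y, z each as a share of 10 cm, from -1 to 1, then the turn about the tool's x as a share of 0.12 rad, from -1 to 1. A call has 1 to 20 rows; each row shifts and turns the commanded pose from where the row before left it, along the tool's axes as they then stand; what a row does not reach is not made up. A row lasts 1/8 s, in which the tool goes at most 62.5 mm and 10.7 degrees, less where a joint would pass 70% of its speed; a pose out of reach is approached as far as the arm can. A call with a number of a shift or a turn outside -1 to 1 is refused whole. A call with a gripper value outside its range is refused whole. The fingers move at their own pace and stop on an object; the grip force is fixed at half the most. Time passes only in rows, so rows that do not move let the fingers close. It gives the time, the measured TCP pose, the force and the opening at its end, in the units of the state.
- env.state(): the state, without advancing time (a new reading comes with each control period).
- env.get_image(name): name is "side" or "top"; returns a dict with "image" (400x640x3 uint8, blue, green, red), "z_map" (400x640 float32, m along the optical axis (not along the pixel's ray), 0 where there is no reading), "K" (3x3 intrinsics, pixels), "R" (3x3) and "t" (3): a world point X has camera coordinates R X + t. Camera axes: x right, y down, z forward; pixel columns grow to the right and rows downward; lengths in m; the calibration is good to about 2 mm. A picture is of the moment at which its call begins.
- env.close_job(): hands the job in, once; it reports no verdict.
The state is a dict: "time_s": time; "joint_pos": joint angles; "qd": joint speeds; "tau": joint torques, N m; "position": TCP position; "tool_rot": TCP orientation; "ft_force": force on the tool from outside, world axes, zero at the start; "torque": the same for the moment, N m; "width": finger opening in m.
Only numpy, scipy, OpenCV 4.12 (cv2) and the standard library are available. Lean on these libraries where they do the work, as an engineer would, in place of code of your own. Each camera call takes 0.05 s, during which the arm holds its last target.

## Working session

There is one attempt and no reset: what is moved stays moved. The work goes in short steps, Python scripts to look and compute and a shell command to move; the robot and the scene stay as the last step left them, time stands still between calls to the robot, and variables do not carry over. Pictures are saved under pics/ and viewed, and the job is handed in when it is done.

```bash
ls -la; mkdir -p pics
cat > h.py <<'E'
import numpy as np, cv2, json
from plant import env
def grab(name):
    d=env.get_image(name); 
    for k in ("K","R","t"): d[k]=np.array(d[k])
    return d
def px2w(d,u,v,z=None,plane=None):
    K,R,t=d["K"],d["R"],d["t"]
    ray=np.linalg.inv(K)@np.array([u,v,1.0])
    if plane is not None:
        # world z = plane
        o=-R.T@t; r=R.T@ray
        return o+r*(plane-o[2])/r[2]
    if z is None: z=d["z_map"][int(round(v)),int(round(u))]
    return R.T@(ray*z-t)
def w2px(d,X):
    c=d["R"]@np.array(X)+d["t"]; p=d["K"]@c; return p[:2]/p[2]
def crop(d,u0,v0,u1,v1,s,fn):
    im=d["image"][v0:v1,u0:u1]; cv2.imwrite(fn,cv2.resize(im,None,fx=s,fy=s,interpolation=cv2.INTER_CUBIC))
E
python3 - <<'E'
from h import *
print({k:np.round(np.array(v),3).tolist() for k,v in env.state().items()})
for n in ("side","top"):
    d=grab(n); cv2.imwrite(f"pics/{n}0.png",d["image"]); np.savez(f"{n}0.npz",**d)
    print(n,d["K"].tolist(),np.round(d["R"],3).tolist(),d["t"], -d["R"].T@d["t"])
E
```

```text
total 12
drwxr-xr-x  3 agent agent 4096 Dec  6 21:36 .
drwxr-xr-x 23 root  root  4096 Dec  6 21:36 ..
drwxr-xr-x  2 agent agent 4096 Dec  6 21:36 pics
{'time_s': 0.0, 'joint_pos': [-71.007, 21.661, 4.561, 73.017, 0.002, 83.68], 'qd': [0.079, 0.024, 0.067, -0.117, 0.019, -0.052], 'tau': [-0.002, -46.36, 26.988, 0.021, -0.0, 0.0], 'position': [0.246, -0.519, 0.404], 'tool_rot': [[-0.001, 0.428, -0.904], [0.002, -0.904, -0.428], [-1.0, -0.002, -0.0]], 'ft_force': [-1.022, -0.165, -0.563], 'torque': [0.066, -0.008, -0.026], 'width': 0.085}
side [[519.5328047149752, 0.0, 319.11611537388006], [0.0, 519.5328047149752, 202.77185701275255], [0.0, 0.0, 1.0]] [[1.0, -0.005, -0.004], [-0.006, -0.35, -0.937], [0.003, 0.937, -0.35]] [-0.49478919  0.12121925  1.80482371] [ 0.48930119 -1.65090234  0.74297031]
top [[452.1397450011605, 0.0, 321.8944392111086], [0.0, 452.1397450011605, 195.95369330759314], [0.0, 0.0, 1.0]] [[-0.02, -1.0, -0.006], [-0.987, 0.021, -0.157], [0.158, 0.003, -0.988]] [0.01833505 0.5255675  1.21807045] [0.32730684 0.00368499 1.28573311]
```

View pics/side0.png

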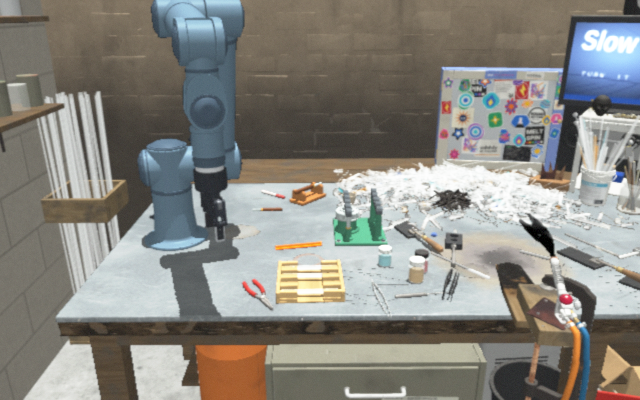

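View pics/top0.png

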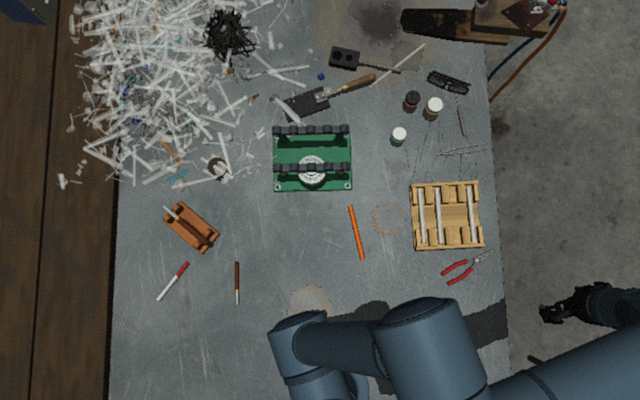

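The top view shows the rest at about (313,158), the bar stand near (190,227), the tray near (447,215), and decoy bars at (172,281) and (237,282). An orange tube lies at (356,232). I'll enlarge these areas.

Run:
```python
from h import *
d=dict(np.load("top0.npz"))
crop(d,400,170,500,260,8,"pics/t_tray.png")
crop(d,150,190,250,310,5,"pics/t_stand.png")
crop(d,265,115,365,205,8,"pics/t_rest.png")
s=dict(np.load("side0.npz"))
crop(s,325,175,445,285,6,"pics/s_rest.png")
```

```text
(no output)
```

View pics/t_tray.png

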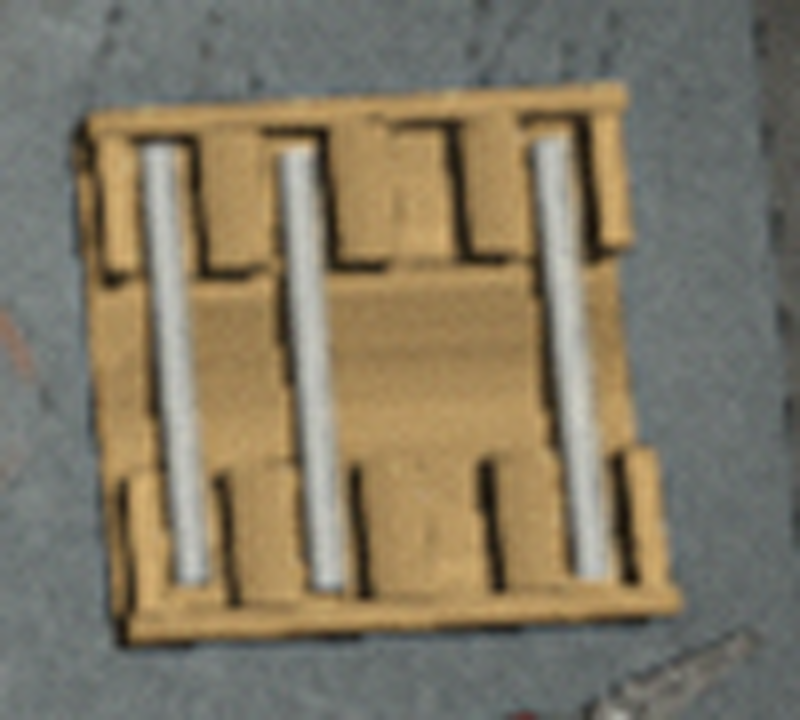

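View pics/t_stand.png

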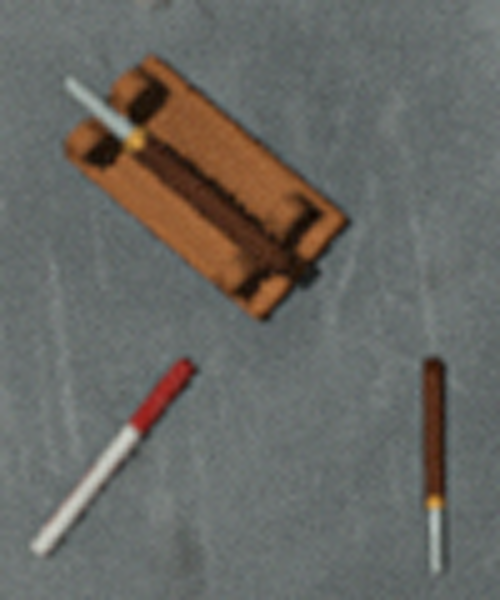

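View pics/t_rest.png

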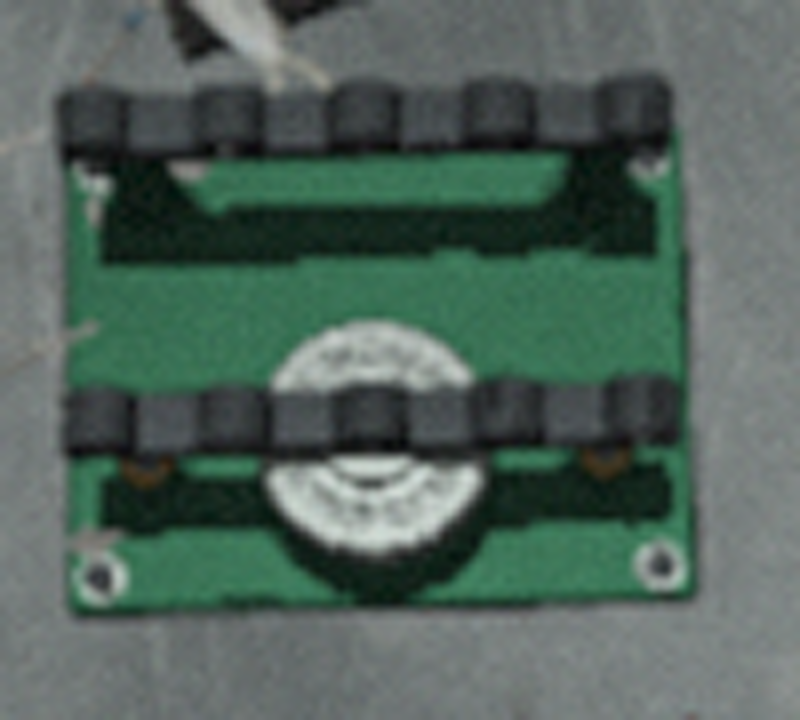

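View pics/s_rest.png

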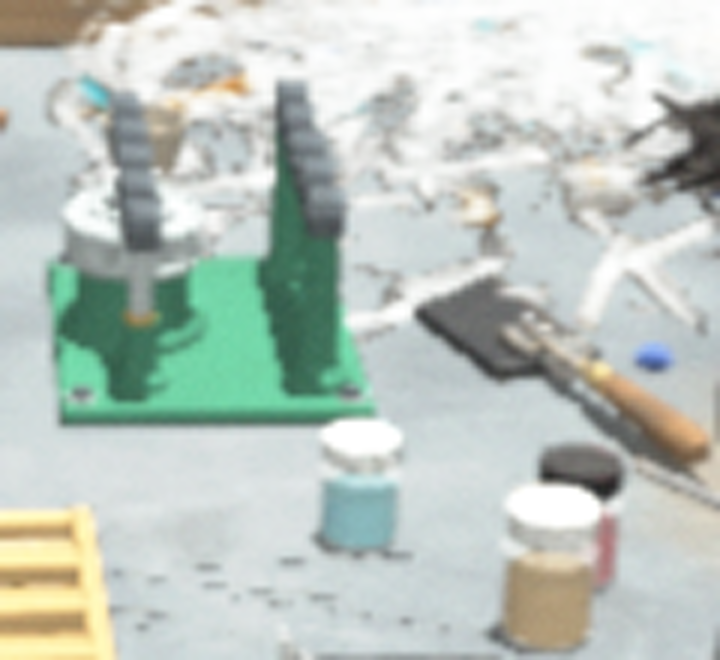

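```bash
cat >> h.py <<'E'
def cloud(d):
    K,R,t=d["K"],d["R"],d["t"]; z=d["z_map"]; v,u=np.mgrid[0:z.shape[0],0:z.shape[1]]
    c=np.stack([(u-K[0,2])/K[0,0]*z,(v-K[1,2])/K[1,1]*z,z],-1)
    P=(c-t)@R; P[z<=0]=np.nan; return P
E
python3 - <<'E'
from h import *
d=dict(np.load("top0.npz")); P=cloud(d)
print("bench", np.nanmedian(P[200:215,100:110].reshape(-1,3),0))
np.set_printoptions(precision=4,suppress=True)
# rest bed corners (crop px /8 + offset)
def C(x,y): return (265+x/8,115+y/8)
for n,(x,y) in dict(FL=(72,612),FR=(695,598),BR=(680,130)).items(): print(n,px2w(d,*C(x,y),plane=0.012))
for n,(x,y) in dict(screwFL=(98,577),screwFR=(660,565)).items(): print(n,px2w(d,*C(x,y),plane=0.013))
# height map of rails
sub=P[120:180,268:360]
for zlo,zhi in ((0.13,0.14),(0.118,0.126),(0.105,0.117),(0.08,0.095)):
    m=(sub[...,2]>zlo)&(sub[...,2]<zhi); q=sub[m]; print(zlo,m.sum(),q.min(0) if len(q) else '',q.max(0) if len(q) else '',q.mean(0) if len(q) else '')
# print heights along rear rail row and front rail row
for v in (128,129,130,131,132,164,165,166,167,168,169): print(v,(P[v,270:356:2,2]*1000).round(0).astype(int))
E
```

```text
bench [ 0.51365785  0.63436393 -0.00093056]
FL [0.5463 0.1444 0.012 ]
FR [ 0.5467 -0.0783  0.012 ]
BR [ 0.72   -0.0781  0.012 ]
screwFL [0.5587 0.1349 0.013 ]
screwFR [ 0.5588 -0.0661  0.013 ]
0.13 294 [ 0.5845 -0.063   0.13  ] [0.7045 0.1361 0.1397] [0.6858 0.0376 0.1339]
0.118 500 [ 0.584  -0.0662  0.1181] [0.7044 0.1377 0.126 ] [0.6458 0.0382 0.1226]
0.105 297 [ 0.5778 -0.0664  0.1053] [0.6888 0.1386 0.117 ] [0.6083 0.0353 0.1137]
0.08 345 [ 0.5642 -0.0512  0.0808] [0.6914 0.1247 0.095 ] [0.6016 0.0361 0.0887]
128 [                  -2                  132                  138
                  138                  134                  128
                  127                  123                  123
                  124                  132                  133
                  134 -9223372036854775808                  122
                  125                  123                  121
                  132                  136                  139
                  135                  129                  123
                  121                  127                  128
 
[... 2988 characters left out ...]
7 132 124 131 123 119 117 117 113 126 130 129 128 118 117 115 112 118
 127 129 127 123  17   1   4]
167 [  1 120 126 125 127 122 118 116 116 118 125 125 125 127 117 117 112 117
 120 133 125 127 122 114 118 116 115 120 128 129 123 118 116 116 117 120
 119 128 130 125  15  -2   2]
168 [  2 120 124 123 127 124 118 114 116 116 125 127 125 126 115 119 115 114
 125 123 126 120 124 115 117 116 119 119 125 126 130 118 115 113 118 116
 126 125 128 120  14   0   3]
169 [ -4 120 128 131 126 124 116 115 114 115 125 128 126 124 118 114 121 115
 122 122 125 124 123 114 116 116 121 118 119 121 121 117 119 114 117 117
 116 120 117 117  16   3   3]<stdin>:14: RuntimeWarning: invalid value encountered in cast
```

Run:
```python
from h import *
np.set_printoptions(precision=4,suppress=True)
d=dict(np.load("top0.npz")); P=cloud(d)
def C(x,y): return (265+x/8-.5,115+y/8-.5)
for a in ((375,320),(375,552),(262,440),(488,440),(375,436)): print("collar",px2w(d,*C(*a),plane=0.087))
# rails
m=(P[...,1]>-0.08)&(P[...,1]<0.15)
for nm,xr in (("rear",(0.66,0.72)),("front",(0.56,0.615))):
    mm=m&(P[...,0]>xr[0])&(P[...,0]<xr[1])&(P[...,2]>0.105)
    q=P[mm]; print(nm,mm.sum(),np.percentile(q[:,0],[2,10,50,90,98]),np.percentile(q[:,1],[1,99]))
    y0=q[:,1].min()/2+q[:,1].max()/2
    A=np.polyfit(q[:,1],q[:,0],1); print("slope",A)
    for yn in (-.0675,-.0225,.0225,.0675):
        for yc in (0.034,0.036):
            k=(abs(q[:,1]-yc-yn)<0.009); f=q[k]; 
            xm=np.median(f[:,0]); f=f[abs(f[:,0]-xm)<0.008]
            print(yn,yc,f[:,2].mean(),f[:,2].std()/np.sqrt(len(f)),len(f),end=' | ')
    print()
# tubes
for n,a,b in (("A",(160,140),(193,585)),("B",(298,150),(328,585)),("C",(550,138),(592,580))):
    f=lambda p: px2w(d,400+p[0]/8-.5,170+p[1]/8-.5,plane=0.021)
    p,q=f(a),f(b); print(n,p,q,(p+q)/2,np.linalg.norm(p-q),np.degrees(np.arctan2(*(p-q)[1::-1])))
for n,p in dict(TL=(90,118),TR=(628,88),BL=(125,640),BR=(680,605)).items(): print(n,px2w(d,400+p[0]/8-.5,170+p[1]/8-.5,plane=0.034))
# bar
f=lambda p,z: px2w(d,150+p[0]/5-.5,190+p[1]/5-.5,plane=z)
tip,fer,end=f((68,80),.05),f((135,140),.05),f((312,275),.055)
print("bar",tip,fer,end,np.linalg.norm((tip-end)[:2]))
for n,p in dict(T=(152,55),R=(350,220),B=(263,320),L=(65,150)).items(): print("stand",n,f(p,.014))
for n,p in dict(white0=(38,550),white1=(190,362),br0=(433,360),br1=(436,572)).items(): print(n,f(p,.008))
```

```text
collar [0.6336 0.0339 0.087 ]
collar [0.5532 0.0352 0.087 ]
collar [0.5926 0.0728 0.087 ]
collar [ 0.591  -0.0037  0.087 ]
collar [0.5932 0.0345 0.087 ]
rear 696 [0.6837 0.6844 0.6917 0.7015 0.7037] [-0.0655  0.1359]
slope [-0.0013  0.6922]
-0.0675 0.034 0.12261981274680794 0.0005448441611694923 43 | -0.0675 0.036 0.1223807977512701 0.0005221909500436133 43 | -0.0225 0.034 0.12340980627970069 0.0004160764488002943 42 | -0.0225 0.036 0.1231244318658361 0.0004086614554092732 41 | 0.0225 0.034 0.12235573095026346 0.00045477448868511025 45 | 0.0225 0.036 0.12249295818283039 0.00047600252159093646 40 | 0.0675 0.034 0.12193935652084038 0.0006126789356370264 47 | 0.0675 0.036 0.12145021353641368 0.0007596643997819743 42 | 
front 668 [0.584  0.5847 0.5928 0.6018 0.604 ] [-0.0657  0.1371]
slope [-0.0046  0.5931]
-0.0675 0.034 0.11625753586783383 0.0003991992158410231 40 | -0.0675 0.036 0.11600326360594618 0.0003710262731271521 40 | -0.0225 0.034 0.11559192060572386 0.0004644271254467404 48 | -0.0225 0.036 0.11546714501155762 0.0003818436546865542 44 | 0.0225 0.034 0.11616000468632726 0.000402
[... 304 characters left out ...]
0928195430550787
B [ 0.5445 -0.3184  0.021 ] [ 0.3908 -0.3196  0.021 ] [ 0.4676 -0.319   0.021 ] 0.1536723989588425 0.45868124776297753
C [ 0.5469 -0.4078  0.021 ] [ 0.3907 -0.4113  0.021 ] [ 0.4688 -0.4096  0.021 ] 0.15627288077261714 1.293925262474139
TL [ 0.5552 -0.2428  0.034 ]
TR [ 0.5619 -0.4322  0.034 ]
BL [ 0.3727 -0.2455  0.034 ]
BR [ 0.3809 -0.4366  0.034 ]
bar [0.5069 0.4471 0.05  ] [0.4728 0.4089 0.05  ] [0.3965 0.3087 0.055 ] 0.17698605595469108
stand T [0.5256 0.4125 0.014 ]
stand R [0.4293 0.298  0.014 ]
stand B [0.3743 0.3459 0.014 ]
stand L [0.4722 0.4602 0.014 ]
white0 [0.2506 0.4694 0.008 ]
white1 [0.352  0.3879 0.008 ]
br0 [0.3504 0.2516 0.008 ]
br1 [0.2345 0.2488 0.008 ]
```

Run:
```python
from h import *
ims=[grab("side")["image"].astype(float) for _ in range(6)]
im=np.mean(ims,0)
print(np.std([i[218,345] for i in ims],0))
c=im[200:230,328:368]; c=np.clip((c-c.min())*255/(c.max()-c.min()),0,255).astype(np.uint8)
cv2.imwrite("pics/collar_s.png",cv2.resize(c,None,fx=18,fy=18,interpolation=cv2.INTER_CUBIC))
ims=[grab("top")["image"].astype(float) for _ in range(6)]
c=np.mean(ims,0)[150:190,292:332]; c=np.clip((c-c.min())*255/(c.max()-c.min()),0,255).astype(np.uint8)
cv2.imwrite("pics/collar_t.png",cv2.resize(c,None,fx=14,fy=14,interpolation=cv2.INTER_CUBIC))
```

```text
[1.1055416  1.1055416  1.25830574]
```

View pics/collar_s.png

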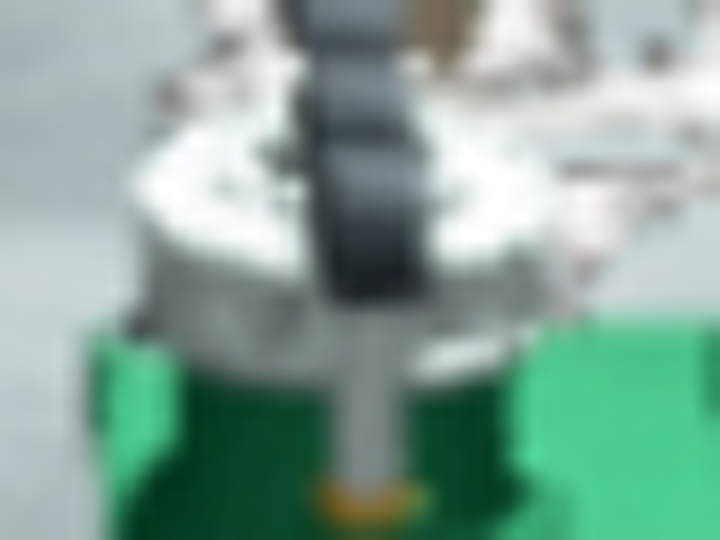

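View pics/collar_t.png

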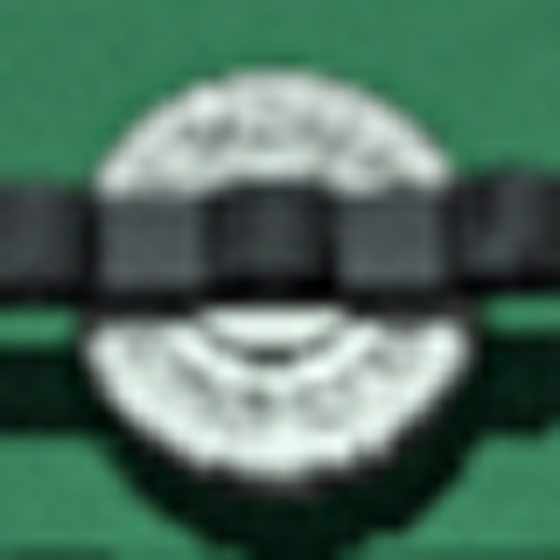

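Run:
```python
from h import *
s=grab("side"); t=grab("top")
ims=[grab("side")["image"].astype(float) for _ in range(10)]; S=np.mean(ims,0).astype(np.float32)
ims=[grab("top")["image"].astype(float) for _ in range(10)]; T=np.mean(ims,0).astype(np.float32)
np.savez("avg0.npz",S=S,T=T)
c=np.array([0.5932,0.0352])
for dd,(u0,v0,k) in ((s,(328,200,18)),(t,(292,150,14))):
    for a in range(170,320,10):
        p=w2px(dd,[c[0]+.04*np.cos(np.radians(a)),c[1]+.04*np.sin(np.radians(a)),.072]); print(a,((p+.5-[u0,v0])*k).round(0),end=' ')
    print()
# unwrap: columns=angle 180..320 , rows=z .095...0.05
A=np.radians(np.arange(180,330,.25)); Z=np.arange(.092,.052,-.0001)
for nm,dd,I in (("s",s,S),("t",t,T)):
    aa,zz=np.meshgrid(A,Z); X=np.stack([c[0]+.04*np.cos(aa),c[1]+.04*np.sin(aa),zz],-1)
    cam=X@dd["R"].T+dd["t"]; p=cam@dd["K"].T; m=(p[...,:2]/p[...,2:]).astype(np.float32)
    o=cv2.remap(I,m[...,0],m[...,1],cv2.INTER_CUBIC)
    lo,hi=(90,200) if nm=="s" else (0,255)
    o=np.clip((o-lo)*255/(hi-lo),0,255).astype(np.uint8)
    for a in range(180,330,30): cv2.putText(o,str(a),((a-180)*4,12),0,.4,(0,0,255),1)
    cv2.imwrite(f"pics/unw_{nm}.png",o)
```

```text
170 [149. 242.] 180 [147. 256.] 190 [152. 269.] 200 [163. 282.] 210 [179. 294.] 220 [201. 305.] 230 [228. 314.] 240 [259. 322.] 250 [293. 328.] 260 [329. 331.] 270 [365. 332.] 280 [402. 331.] 290 [437. 327.] 300 [469. 321.] 310 [497. 313.] 
170 [245. 488.] 180 [280. 490.] 190 [316. 486.] 200 [350. 477.] 210 [382. 461.] 220 [411. 440.] 230 [436. 415.] 240 [456. 386.] 250 [470. 354.] 260 [479. 320.] 270 [481. 285.] 280 [477. 251.] 290 [467. 217.] 300 [452. 186.] 310 [431. 158.]
```

View pics/unw_s.png

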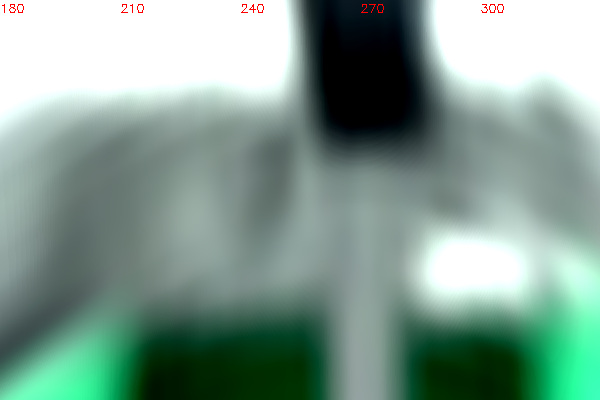

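View pics/unw_t.png

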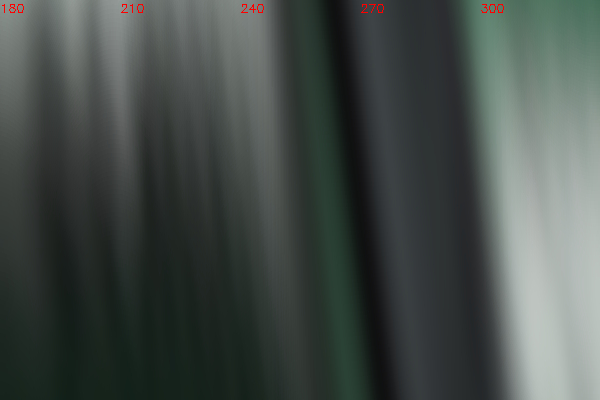

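Run:
```python
from h import *
s=dict(np.load("side0.npz")); t=dict(np.load("top0.npz")); a=np.load("avg0.npz")
c=np.array([0.5932,0.0352])
def draw(I,dd,box,k,lo,hi,fn,phis):
    u0,v0,u1,v1=box; o=np.clip((I[v0:v1,u0:u1]-lo)*255/(hi-lo),0,255).astype(np.uint8)
    o=cv2.resize(o,None,fx=k,fy=k,interpolation=cv2.INTER_CUBIC); o2=o.copy()
    for ph,col in phis:
        b=np.radians(ph); pts=[]
        for th in np.linspace(0,2*np.pi,40):
            y=.007*np.cos(th); z=.007*np.sin(th); al=b+y/.04
            p=w2px(dd,[c[0]+.04*np.cos(al),c[1]+.04*np.sin(al),.072+z]); pts.append((p+.5-[u0,v0])*k)
        cv2.polylines(o2,[np.array(pts,np.int32)],True,col,1)
    cv2.imwrite(fn,np.vstack([o,o2]) if o.shape[1]>o.shape[0]*1.3 else np.hstack([o,o2]))
draw(a["S"],s,(330,206,366,226),22,60,200,"pics/hs.png",[(228,(0,0,255)),(245,(255,0,0)),(185,(255,0,0)),(288,(0,0,255)),(305,(255,0,0))])
draw(a["T"],t,(296,174,328,190),22,0,255,"pics/ht.png",[(228,(0,0,255)),(168,(0,0,255)),(185,(255,0,0))])
np.set_printoptions(precision=4,suppress=True)
P=cloud(s)
for nm,xr in (("rear",(0.67,0.71)),("front",(0.57,0.62))):
    m=(P[...,0]>xr[0])&(P[...,0]<xr[1])&(P[...,1]>-.07)&(P[...,1]<.14)&(P[...,2]>.1)
    q=P[m]; print(nm,len(q),np.percentile(q[:,2],[50,80,90,95,98]),np.percentile(q[:,0],[2,50,98]),np.percentile(q[:,1],[1,99]))
```

```text
rear 198 [0.1282 0.1334 0.1346 0.1357 0.1365] [0.6824 0.6907 0.7018] [-0.0686  0.1275]
front 185 [0.121  0.1267 0.128  0.1291 0.1295] [0.5784 0.5915 0.603 ] [-0.0692  0.1303]
```

View pics/hs.png

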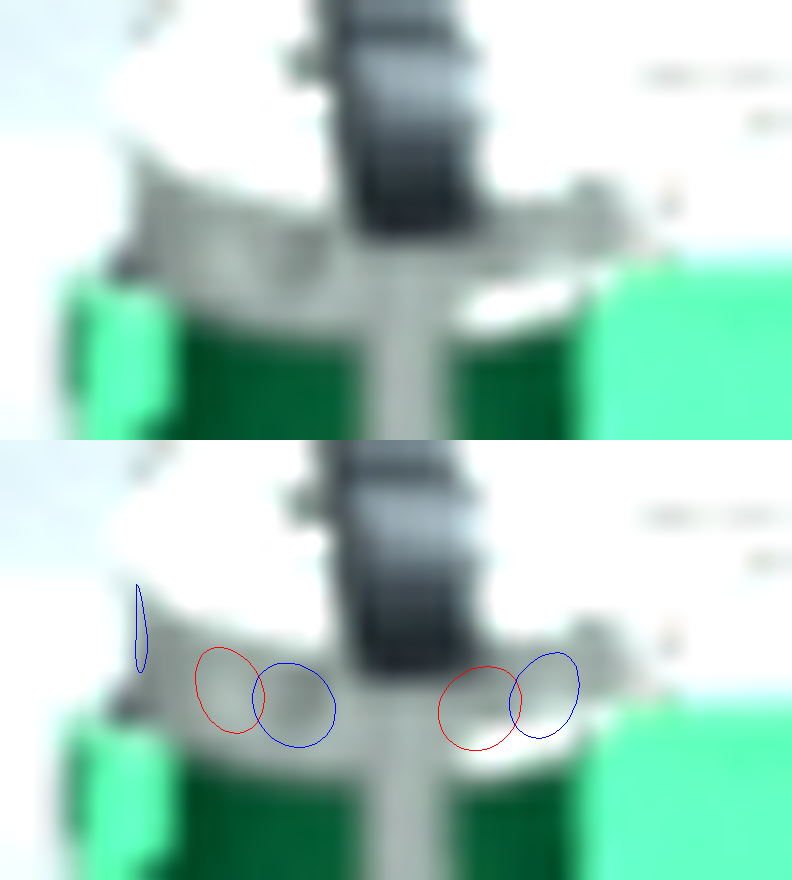

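View pics/ht.png

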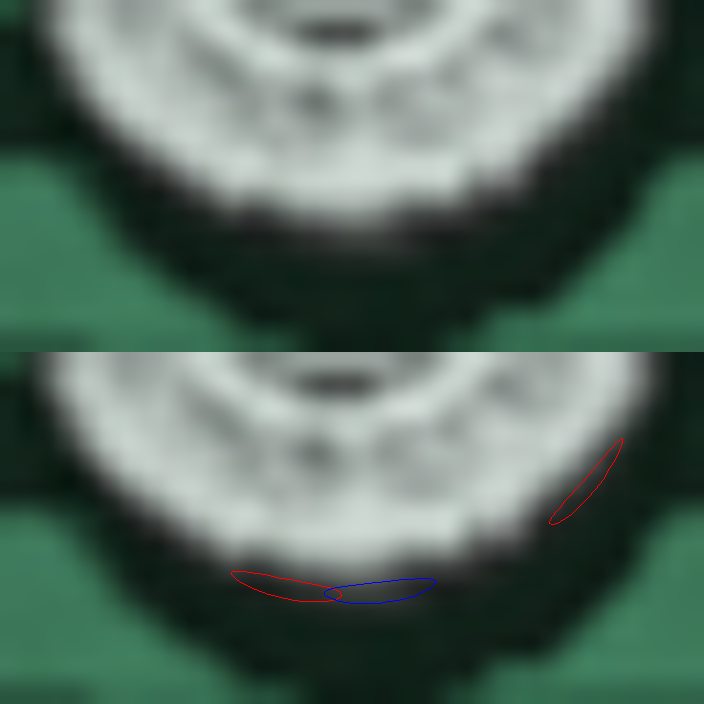

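The side view shows a faint dark and bright pair centred at about 237° on the collar's −y face. With the bright crescents at about 297° and 179°, that puts the holes near 178°+60k. The rail is about 7 mm low. First I'll turn the tool so its y axis points along world +y.

```bash
python3 -m crank '[[50,[0,0,0],-1],[50,[0,0,0],-1],[50,[0,0,0],-1],[50,[0,0,0],-1],[50,[0,0,0],-1],[50,[0,0,0],-1],[50,[0,0,0],-1],[50,[0,0,0],-1],[50,[0,0,0],-1],[50,[0,0,0],-1],[50,[0,0,0],-1],[50,[0,0,0],-1],[50,[0,0,0],-1],[50,[0,0,0],-1],[50,[0,0,0],-1],[50,[0,0,0],-1],[50,[0,0,0],-1],[50,[0,0,0],-1],[50,[0,0,0],-1],[50,[0,0,0],-1]]'; python3 -m crank '[[50,[0,0,0],-1],[50,[0,0,0],-1],[50,[0,0,0],-0.5],[50,[0,0,0],0]]'
```

```text
time_s: 4.3
position: [0.2459, -0.5198, 0.4047]
tool_rot: [[0.0, 0.292, 0.957], [-0.0, 0.957, -0.292], [-1.0, -0.0, 0.0]]
ft_force: [-0.1, -1.2, 0.2]
width: 0.0425
time_s: 4.8
position: [0.2459, -0.5198, 0.4047]
tool_rot: [[0.0, 0.0, 1.0], [-0.0, 1.0, -0.0], [-1.0, -0.0, 0.0]]
ft_force: [-0.1, -0.4, 0.0]
width: 0.0426
```

```bash
python3 -m crank '[[50,[0,0.58,0.28],0],[50,[0,0.58,0.28],0],[50,[0,0.58,0.28],0],[50,[0,0.58,0.28],0],[50,[0,0.58,0.28],0],[50,[0,0.58,0.28],0],[50,[0,0.58,0.28],0],[50,[0,0.58,0.28],0],[50,[0,0.58,0.28],0],[50,[0,0.523,-0.083],0],[50,[0,0.523,-0.083],0],[50,[0,0.523,-0.083],0],[50,[0,0.523,-0.083],0],[50,[0,0.523,-0.083],0],[50,[0,0.523,-0.083],0],[50,[0,0.523,-0.083],0],[50,[0,0,0],0]]' ; python3 -m crank '[[50,[0,0,0],-1],[50,[0,0,0],-1],[50,[0,0,0],-1],[50,[0,0,0],-1],[50,[0,0,0],-1],[50,[0,0,0],-1],[50,[0,0,0],-1],[50,[0,0,0],-0.23],[50,[0,0,0],0],[50,[0,0,0],0]]'
python3 - <<'E'
from h import *
np.set_printoptions(precision=4,suppress=True)
d=grab("side");crop(d,250,120,370,240,5,"pics/s1.png")
d=grab("top");crop(d,150,160,270,270,5,"pics/t1.png")
print(env.state()["joint_pos"])
E
```

```text
time_s: 6.92
position: [0.4312, 0.3559, 0.4044]
tool_rot: [[0.0, -0.004, 1.0], [0.001, 1.0, 0.004], [-1.0, 0.001, 0.0]]
ft_force: [0.8, 0.4, 0.2]
width: 0.0424
time_s: 8.18
position: [0.4322, 0.3527, 0.4047]
tool_rot: [[0.0, -0.762, 0.648], [-0.0, 0.648, 0.762], [-1.0, -0.0, -0.0]]
ft_force: [-0.5, 0.3, -0.4]
width: 0.0431
[ 32.7155  19.5923   1.689   72.1003  -0.009  -16.9653]
```

View pics/t1.png

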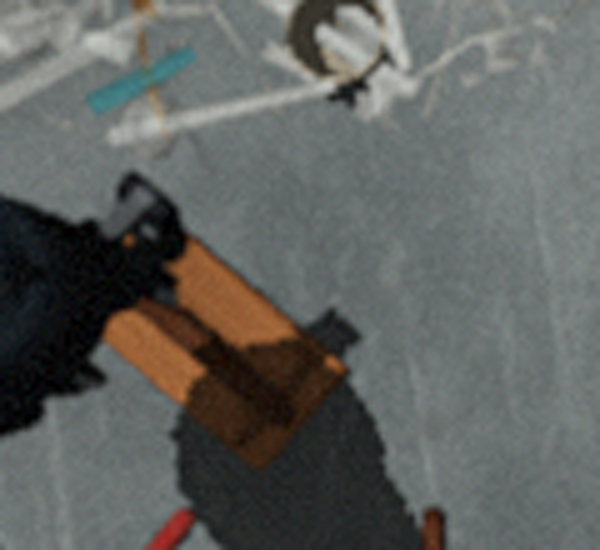

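View pics/s1.png

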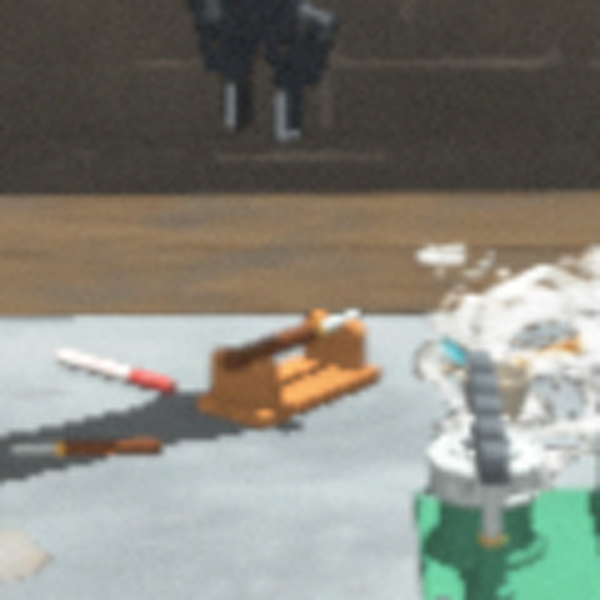

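```bash
python3 -m crank '[[50,[0,0.04,0.17],0],[50,[0.4,0,0],0],[50,[0.4,0,0],0],[50,[0.4,0,0],0],[50,[0.25,0,0],0],[50,[0,0,0],0],[50,[0,0,0],0]]'
python3 - <<'E'
from h import *
d=grab("side");crop(d,270,150,340,220,8,"pics/s2.png")
E
```

```text
time_s: 9.15
position: [0.4405, 0.3688, 0.2608]
tool_rot: [[0.001, -0.763, 0.647], [0.001, 0.647, 0.763], [-1.0, -0.001, 0.001]]
ft_force: [-0.3, 0.1, -0.6]
width: 0.0429
```

View pics/s2.png

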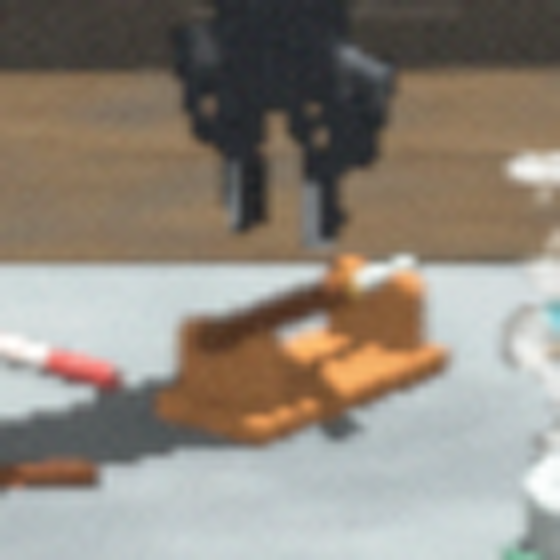

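The open fingers straddle the bar's handle between the uprights, so I'll descend and grip.

```bash
python3 -m crank '[[50,[0.25,0,0],0],[50,[0.25,0,0],0],[50,[0,0,0],0],[30,[0,0,0],0],[20,[0,0,0],0],[0,[0,0,0],0],[0,[0,0,0],0],[0,[0,0,0],0],[0,[0,0,0],0]]'
```

```text
time_s: 10.32
position: [0.4408, 0.369, 0.2115]
tool_rot: [[0.003, -0.763, 0.647], [0.002, 0.647, 0.763], [-1.0, -0.001, 0.003]]
ft_force: [-1.3, 0.1, 7.5]
width: 0.0145
```

```bash
python3 -m crank '[[0,[-0.1,0,0],0],[0,[-0.3,0,0],0],[0,[-0.4,0,0],0],[0,[0,0,0],0],[0,[0,0,0],0]]'
python3 - <<'E'
from h import *
d=grab("side");crop(d,270,150,340,220,8,"pics/s3.png"); np.savez("s3.npz",**d)
d=grab("top");crop(d,140,180,230,270,8,"pics/t3.png"); np.savez("t3.npz",**d)
E
```

```text
time_s: 10.95
position: [0.4398, 0.3682, 0.2893]
tool_rot: [[-0.0, -0.763, 0.647], [-0.001, 0.647, 0.763], [-1.0, 0.0, -0.001]]
ft_force: [0.6, -0.7, -2.1]
width: 0.0147
```

View pics/s3.png

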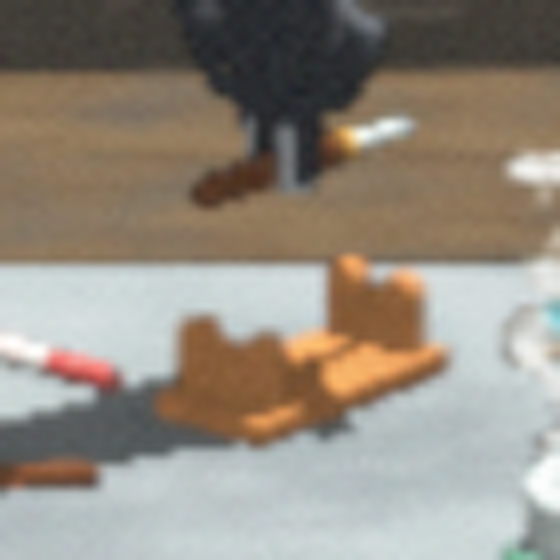

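View pics/t3.png

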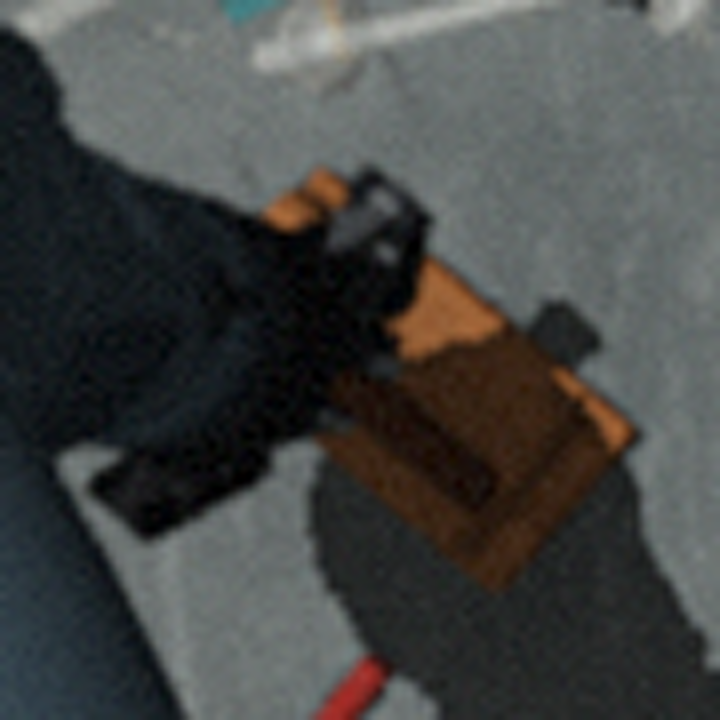

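Run:
```python
from h import *
d=dict(np.load("s3.npz"))
def W(X): return (w2px(d,X)+.5-[270,150])*8
D=np.array([.647,.763,0]); T=np.array([.4398,.3682,.1278])
for L in (.095,.1,.104,.108): print(L,W(T+D*L), W(T+D*(L-.166)), W(T+D*(L-.088+.034)))
print(W(T+D*.104+[0,0,.003]))
```

```text
0.095 [403.76212336 128.64415853] [188.36214588 202.3147929 ] [336.32656204 151.70832334]
0.1 [409.88489673 126.55006082] [195.21379152 199.97140788] [342.67312543 149.53768546]
0.104 [414.76862404 124.87973897] [200.67795558 198.1025663 ] [347.73508364 147.80640546]
0.108 [419.63952509 123.21380393] [206.12694184 196.23891581] [352.78350756 146.07975443]
[414.75229801 119.37682132]
```

The bar is held level, with the tip at side-crop (412,124), 103 mm ahead of the TCP. I'll turn the bar toward the hole expected at 178° and bring it in front of the collar.

```bash
python3 -m crank '[[0,[0,0,0],1],[0,[0,0,0],1],[0,[0,0,0],1],[0,[0,0,0],1],[0,[0,0,0],1],[0,[0,0,0],1],[0,[0,0,0],1],[0,[0,0,0],0.52],[0,[0,-0.468,0],0],[0,[0,-0.468,0],0],[0,[0,-0.468,0],0],[0,[0,-0.468,0],0],[0,[0,-0.468,0],0],[0,[0,-0.468,0],0],[0,[0,-0.468,0],0],[0,[0,0,0],0],[0,[0,0,0],0]]'
python3 - <<'E'
from h import *
print(env.state()["joint_pos"])
d=grab("side");crop(d,290,160,390,240,7,"pics/s4.png"); np.savez("s4.npz",**d)
d=grab("top");crop(d,265,115,365,255,5,"pics/t4.png"); np.savez("t4.npz",**d)
E
```

```text
time_s: 13.18
position: [0.4283, 0.0412, 0.289]
tool_rot: [[-0.002, 0.035, 0.999], [0.001, 0.999, -0.035], [-1.0, 0.001, -0.002]]
ft_force: [0.4, 0.5, -1.6]
width: 0.0145
[-2.97045925e+00  9.57797472e+00 -2.96547842e+01  5.08706176e+01
  2.86108264e-02 -9.65423606e-01]
```

View pics/s4.png

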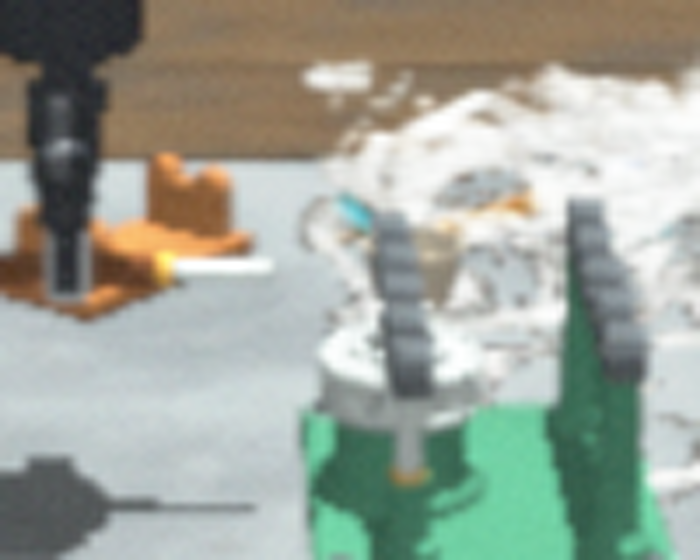

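View pics/t4.png

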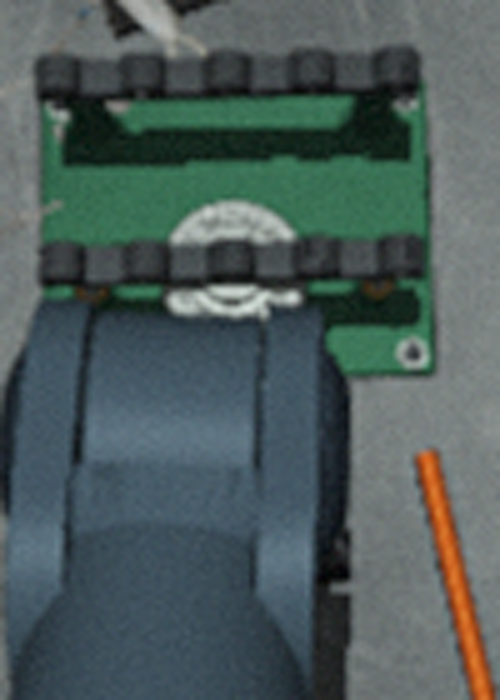

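Run:
```python
from h import *
d=dict(np.load("s4.npz"))
W=lambda X:(w2px(d,X)+.5-[290,160])*7
print(W([.4283+.103,.0376,.1275]),W([.4283+.103,.0376,.1325]),W([.4283+.103-.055,.0376,.1275]))
```

```text
[279.64036549 273.5079153 ] [279.66672784 263.99236051] [168.34676108 274.16516667]
```

Run:
```python
from h import *
d=dict(np.load("s4.npz"))
k=14
o=cv2.resize(d["image"][195:235,325:385],None,fx=k,fy=k,interpolation=cv2.INTER_CUBIC)
W=lambda X:tuple(int(x) for x in (w2px(d,X)+.5-[325,195])*k)
th=np.linspace(0,2*np.pi,60)
for z in (.087,.057):
    cv2.polylines(o,[np.array([W([.5925+.04*np.cos(a),.035+.04*np.sin(a),z]) for a in th])],True,(0,0,255),1)
# bed outline
B=[(.5465,-.078),(.7225,-.078),(.7225,.148),(.5465,.148)]
cv2.polylines(o,[np.array([W([x,y,.012]) for x,y in B])],True,(255,0,0),1)
for x0,z in ((.5925,.1275),(.6925,.1345)):
  cv2.polylines(o,[np.array([W([x0+a,y,z]) for a,y in ((-.01,-.068),(.01,-.068),(.01,.138),(-.01,.138))])],True,(0,255,255),1)
cv2.imwrite("pics/ov4.png",o)
```

```text
(no output)
```

View pics/ov4.png

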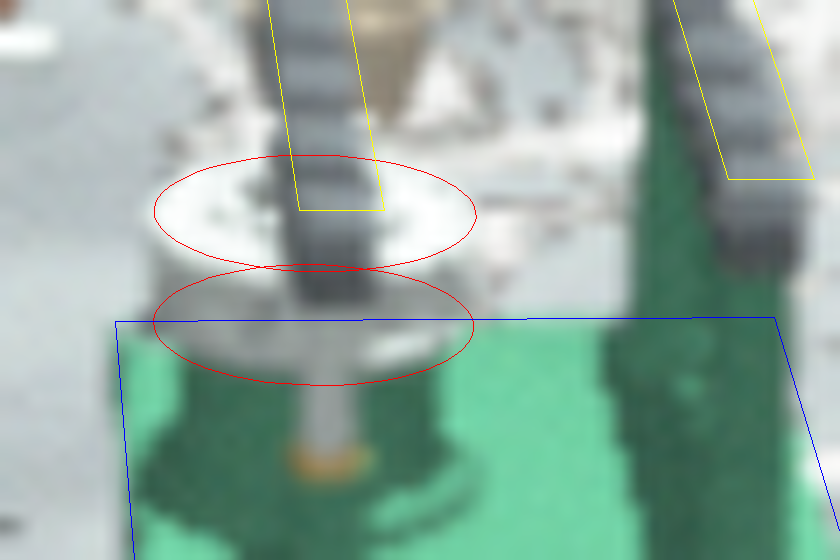

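Run:
```python
from h import *
np.set_printoptions(precision=4,suppress=True)
D=[grab("side") for _ in range(8)]
d=D[0]; Z=np.stack([x["z_map"] for x in D]); Z[Z<=0]=np.nan; d["z_map"]=np.nanmedian(Z,0)
P=cloud(d)
print("pin px rows 196..200, cols 314..329")
for v in range(194,203): print(v,(d["z_map"][v,312:332:2]).round(3), d["image"][v,320:328:4].mean(-1).astype(int))
q=P[197:200,316:328].reshape(-1,3); print(q.mean(0))
# collar top 
from itertools import product
I=np.mean([x["image"].astype(float) for x in D],0).mean(-1)
print("column profiles: pin u=322, 325", I[190:206,322].round(0), I[190:206,325].round(0))
print("collar u=340", I[200:230,340].round(0))
```

```text
pin px rows 196..200, cols 314..329
194 [2.175 2.175 2.176 2.177 2.179 2.177 2.182 2.193 2.22  2.219] [152 140]
195 [2.166 2.168 2.167 2.167 2.167 2.173 2.182 2.187 2.201 2.202] [163 101]
196 [1.792 1.795 2.15  2.155 2.165 2.177 2.181 2.196 2.195 2.194] [164 140]
197 [1.795 1.791 1.798 1.798 1.796 1.798 1.797 1.797 1.795 2.186] [250 250]
198 [1.795 1.793 1.795 1.797 1.799 1.796 1.797 1.795 1.793 2.169] [239 242]
199 [1.794 1.795 1.797 1.799 1.797 1.796 1.798 1.794 1.799 2.159] [187 190]
200 [1.797 1.798 2.147 2.144 2.15  2.148 2.143 2.146 2.147 2.148] [189 185]
201 [2.129 2.135 2.138 2.141 2.137 2.139 2.139 2.139 2.138 2.137] [193 191]
202 [2.13  2.129 2.129 2.124 2.129 2.122 2.123 2.127 2.124 2.126] [193 185]
[0.5038 0.0381 0.1296]
column profiles: pin u=322, 325 [127. 129. 128. 133. 158. 133. 154. 250. 237. 183. 186. 191. 188. 187.
 186. 188.] [210. 209. 205. 185. 146. 128. 175. 251. 239. 183. 185. 189. 188. 186.
 186. 190.]
collar u=340 [228. 202. 157. 184. 209. 213. 228. 241. 244. 237. 214. 242. 249. 234.
 182. 150. 150. 158. 154. 146. 124.  94.  80.  80.  81.  82.  82.  82.
  83.  83.]
```

```bash
python3 -m crank '[[0,[0.28,0,0],0],[0,[0.28,0,0],0],[0,[0,0,0.14],0],[0,[0,0,0],0]]'
python3 -m crank '[[0,[0,0,0.04],0],[0,[0,0,0.04],0],[0,[0,0,0.03],0],[0,[0,0,0],0]]'
```

```text
time_s: 14.18
position: [0.445, 0.0404, 0.2349]
tool_rot: [[0.003, 0.035, 0.999], [-0.0, 0.999, -0.035], [-1.0, -0.0, 0.003]]
ft_force: [0.1, 0.5, -1.5]
width: 0.0149
time_s: 14.68
position: [0.454, 0.0401, 0.2339]
tool_rot: [[0.001, 0.035, 0.999], [-0.0, 0.999, -0.035], [-1.0, -0.0, 0.001]]
ft_force: [0.2, 0.3, -1.4]
width: 0.0144
```

Run:
```python
from h import *
d=grab("side");crop(d,310,190,370,235,12,"pics/s5.png")
```

```text
(no output)
```

View pics/s5.png

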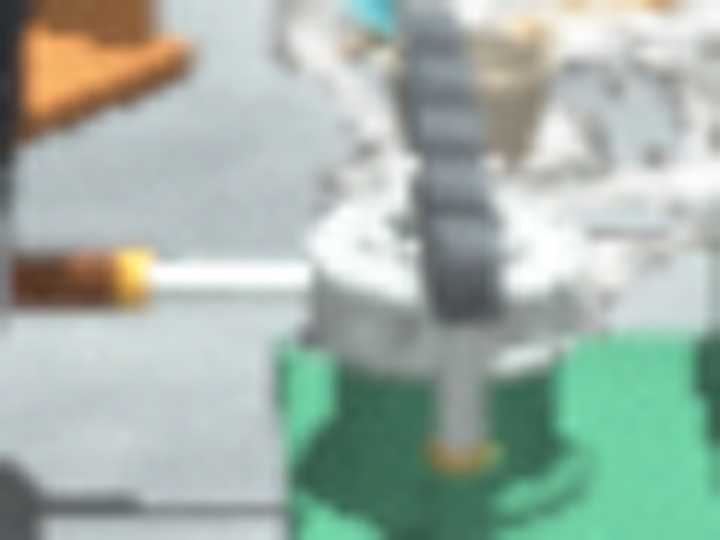

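```bash
python3 -m crank '[[0,[0.02,0,0],0],[0,[0,0,0.03],0],[0,[0,0,0.03],0],[0,[0,0,0],0]]'
```

```text
time_s: 15.22
position: [0.4602, 0.0399, 0.2318]
tool_rot: [[0.001, 0.035, 0.999], [-0.0, 0.999, -0.035], [-1.0, -0.0, 0.001]]
ft_force: [0.2, 0.4, -1.2]
width: 0.0146
```

```bash
python3 -m crank '[[0,[0,0,0.03],0],[0,[0,0,0.03],0],[0,[0,0,0],0]]'; python3 -m crank '[[0,[0,0,0.03],0],[0,[0,0,0.02],0],[0,[0,0,0],0],[0,[0,0,0],0]]'
```

```text
time_s: 15.6
position: [0.4662, 0.0397, 0.2318]
tool_rot: [[0.001, 0.035, 0.999], [-0.0, 0.999, -0.035], [-1.0, -0.0, 0.001]]
ft_force: [-0.4, -0.1, -1.2]
width: 0.014
time_s: 16.1
position: [0.4709, 0.0395, 0.2318]
tool_rot: [[0.001, 0.035, 0.999], [-0.0, 0.999, -0.035], [-1.0, -0.0, 0.001]]
ft_force: [-0.6, -0.8, -1.4]
width: 0.0147
```

Run:
```python
from h import *
d=grab("side");crop(d,310,190,370,235,12,"pics/s6.png")
```

```text
(no output)
```

View pics/s6.png

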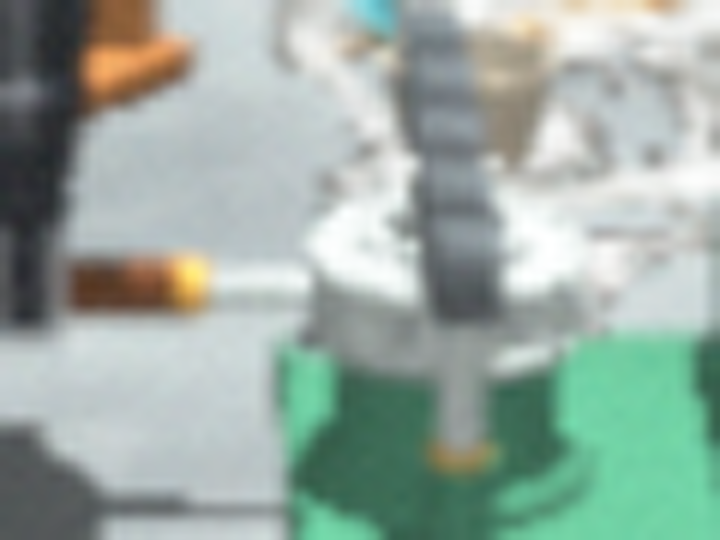

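```bash
python3 -m crank '[[0,[0,0,0.03],0],[0,[0,0,0],0],[0,[0,0,0],0]]'
```

```text
time_s: 16.52
position: [0.4739, 0.0395, 0.2317]
tool_rot: [[0.0, 0.035, 0.999], [-0.0, 0.999, -0.035], [-1.0, -0.0, 0.0]]
ft_force: [0.7, -0.2, -0.7]
width: 0.0145
```

The pin slid in with no resistance to about 16 to 20 mm from the axis. Now a first small part of the stroke.

```bash
python3 -m crank '[[0,[0,0.083,0.003],0.582],[0,[0,0.083,0.003],0.582],[0,[0,0.083,0.003],0.582],[0,[0,0,0],0]]'; python3 -m crank '[[0,[0,0.083,0.003],0.582],[0,[0,0.083,0.003],0.582],[0,[0,0.083,0.003],0.582],[0,[0,0,0],0]]'
python3 - <<'E'
from h import *
s=env.state(); p=np.array(s["position"])[:2]-[.5925,.035]; print(np.hypot(*p),np.degrees(np.arctan2(p[1],p[0])),s["torque"])
E
```

```text
time_s: 17.02
position: [0.4768, 0.0631, 0.2315]
tool_rot: [[-0.001, 0.244, 0.97], [-0.005, 0.97, -0.244], [-1.0, -0.005, -0.0]]
ft_force: [-1.9, -6.1, -0.6]
width: 0.0145
time_s: 17.52
position: [0.4849, 0.0865, 0.2313]
tool_rot: [[-0.002, 0.441, 0.898], [-0.005, 0.898, -0.441], [-1.0, -0.006, 0.0]]
ft_force: [-2.6, -6.4, 1.8]
width: 0.0146
0.11926149253327788 154.4340605917852 [-1.17884375  0.38596126 -0.58098862]
```

```bash
python3 -m crank '[[0,[0,0.083,0.003],0.582],[0,[0,0.083,0.003],0.582],[0,[0,0.083,0.003],0.582],[0,[0,0.083,0.003],0.582],[0,[0,0.083,0.003],0.582],[0,[0,0.083,0.003],0.582],[0,[0,0,0],0],[0,[0,0,0],0]]'
python3 - <<'E'
from h import *
s=env.state(); p=np.array(s["position"])[:2]-[.5925,.035]; print(np.hypot(*p),np.degrees(np.arctan2(p[1],p[0])),s["torque"],np.degrees(np.arctan2(s["tool_rot"][1][2],s["tool_rot"][0][2])))
d=grab("side");crop(d,310,180,390,240,10,"pics/s7.png");np.savez("s7.npz",**d)
d=grab("top");crop(d,265,115,365,205,8,"pics/t7.png")
E
```

```text
time_s: 18.52
position: [0.5146, 0.1255, 0.231]
tool_rot: [[-0.004, 0.767, 0.641], [-0.004, 0.641, -0.767], [-1.0, -0.006, -0.0]]
ft_force: [-5.1, -3.6, 2.4]
width: 0.0145
0.11943217543293044 130.73466957531494 [-0.95570443  0.74501794 -0.55102241] -50.11489380037427
```

View pics/s7.png

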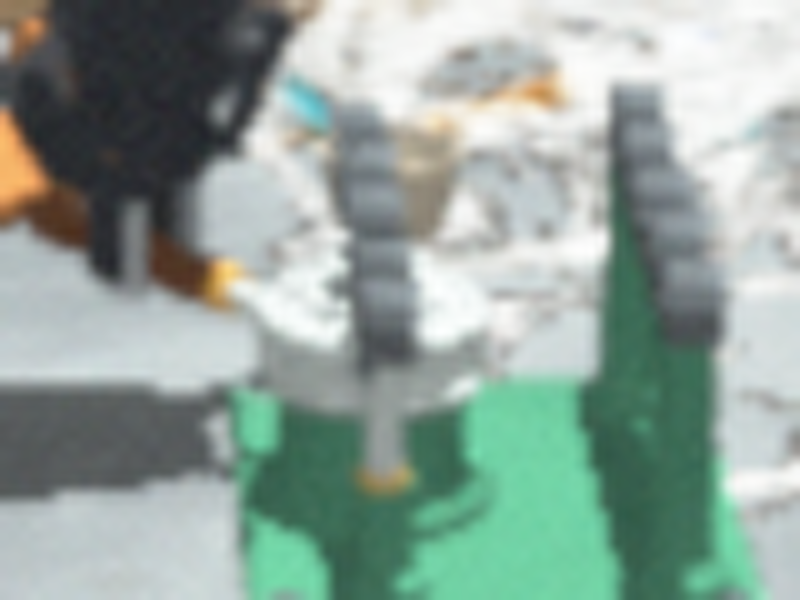

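View pics/t7.png

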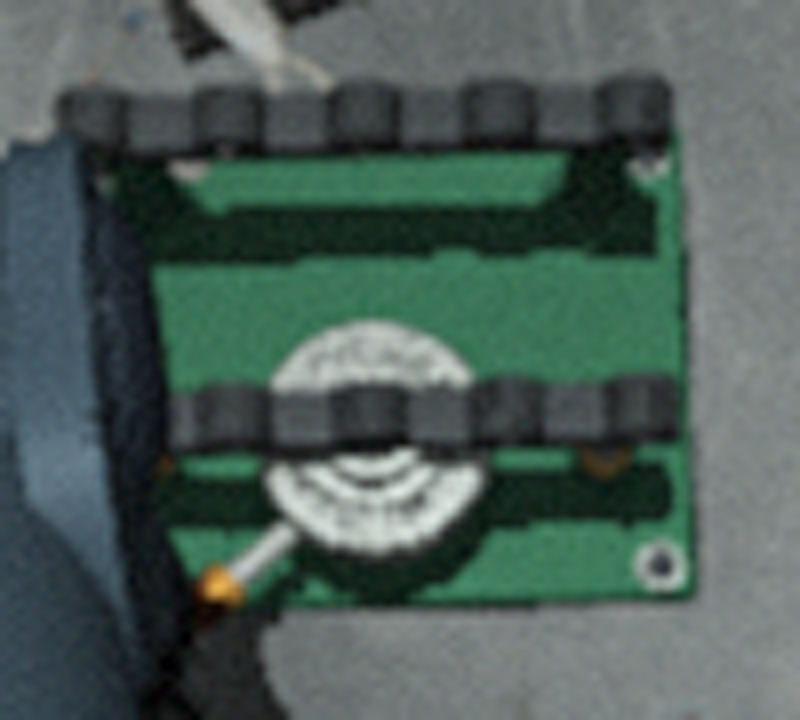

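Run:
```python
from h import *
d=dict(np.load("top0.npz"))
J=np.array([.5925,.035])
for a in ((222,585),(240,570),(290,533)):
    p=px2w(d,265+a[0]/8-.5,115+a[1]/8-.5,plane=.072)[:2]-J; print(p,np.hypot(*p),np.degrees(np.arctan2(p[1],p[0])))
```

```text
[-0.04681619  0.05292186] 0.0706574753394031 131.49689597879492
[-0.04174765  0.0467301 ] 0.06266233713160886 131.77690813076202
[-0.02925816  0.02950991] 0.0415556825990665 134.75456679949372
```

The top view shows the ferrule at (222,585) in the crop, so the bar stands at about 131.5° and the pin is in the hole. The first stroke worked. I'll pull the bar out and orbit back to the next hole at about 193°.

```bash
python3 -m crank '[[0,[0,-0.015,0],0],[0,[0,0,-0.12],0],[0,[0,0,-0.13],0],[0,[0,0,-0.12],0],[0,[0,0,0],0]]'
python3 - <<'E'
from h import *
s=env.state(); p=np.array(s["position"])[:2]-[.5925,.035]; print(np.hypot(*p),np.degrees(np.arctan2(p[1],p[0])),np.degrees(np.arctan2(s["tool_rot"][1][2],s["tool_rot"][0][2])))
d=grab("top");crop(d,265,115,365,205,8,"pics/t8.png")
E
```

```text
time_s: 19.25
position: [0.4907, 0.1547, 0.2317]
tool_rot: [[-0.0, 0.765, 0.644], [0.0, 0.644, -0.765], [-1.0, 0.0, -0.0]]
ft_force: [0.2, 0.6, -1.9]
width: 0.0144
0.15716366930273815 130.37693709947837 -49.88983662148913
```

View pics/t8.png

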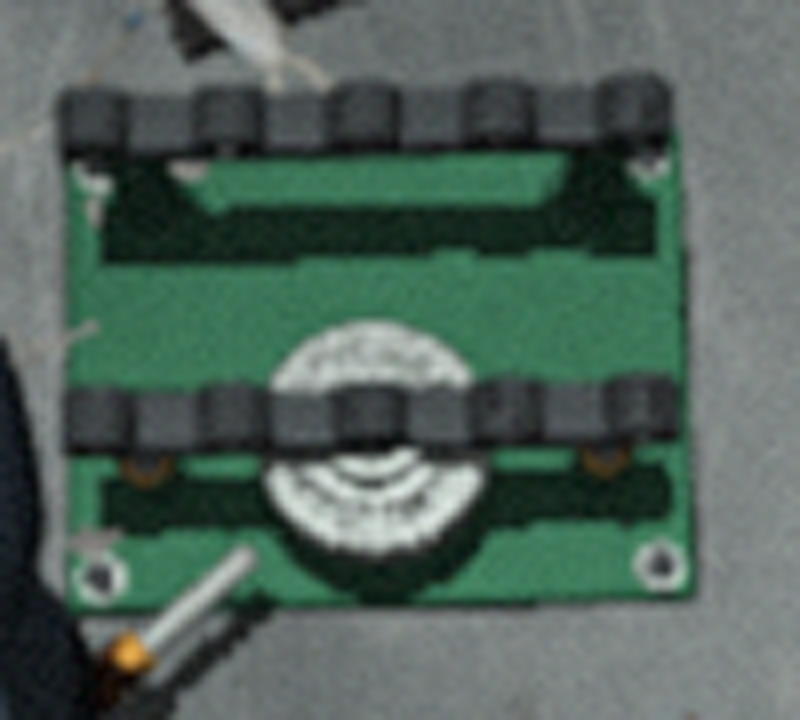

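Run:
```python
from h import *
d=dict(np.load("top0.npz"))
f=lambda a: px2w(d,265+a[0]/8-.5,115+a[1]/8-.5,plane=.0705)[:2]
t,r=f((250,549)),f((130,652)); v=t-r
print(t,r,np.hypot(*v),np.degrees(np.arctan2(v[1],v[0])))
tc=np.array([.4907,.1547]); u=np.array([.644,-.765]); n=np.array([.765,.644])
for q in (t,r): print((q-tc)@u,(q-tc)@n, np.hypot(*(q-[.5925,.035])))
```

```text
[0.55825343 0.07833174] [0.5234467  0.11957158] 0.053965105009325824 -49.83537932061322
0.10192612540341907 0.0024972173818930323 0.05523103769454118
0.04796211645187002 0.002428518947347839 0.10918200535991571
```

```bash
python3 -m crank '[[0,[0,-0.171,0.009],-0.916],[0,[0,-0.171,0.009],-0.916],[0,[0,-0.171,0.009],-0.916],[0,[0,-0.171,0.009],-0.916],[0,[0,-0.171,0.009],-0.916],[0,[0,-0.171,0.009],-0.916],[0,[0,-0.171,0.009],-0.916],[0,[0,-0.171,0.009],-0.916],[0,[0,-0.171,0.009],-0.916],[0,[0,-0.171,0.009],-0.916],[0,[0,0,0],0],[0,[0,0,0],0]]'
python3 - <<'E'
from h import *
s=env.state(); p=np.array(s["position"])[:2]-[.5925,.035]; print(np.hypot(*p),np.degrees(np.arctan2(p[1],p[0])),np.degrees(np.arctan2(s["tool_rot"][1][2],s["tool_rot"][0][2])))
d=grab("top");crop(d,265,115,365,205,8,"pics/t9.png")
d=grab("side");crop(d,310,180,390,240,10,"pics/s9.png")
ims=[grab("side")["image"].astype(float) for _ in range(8)]; np.save("S9.npy",np.mean(ims,0))
c=np.mean(ims,0)[206:226,330:366]; c=np.clip((c-60)*255/140,0,255).astype(np.uint8); cv2.imwrite("pics/hs9.png",cv2.resize(c,None,fx=20,fy=20,interpolation=cv2.INTER_CUBIC))
E
```

```text
time_s: 20.8
position: [0.4393, -0.0003, 0.2317]
tool_rot: [[0.0, -0.223, 0.975], [0.0, 0.975, 0.223], [-1.0, 0.0, 0.0]]
ft_force: [0.3, -0.2, -1.7]
width: 0.0147
0.1571933638248483 -167.02032298082412 12.895231198323225
```

View pics/t9.png

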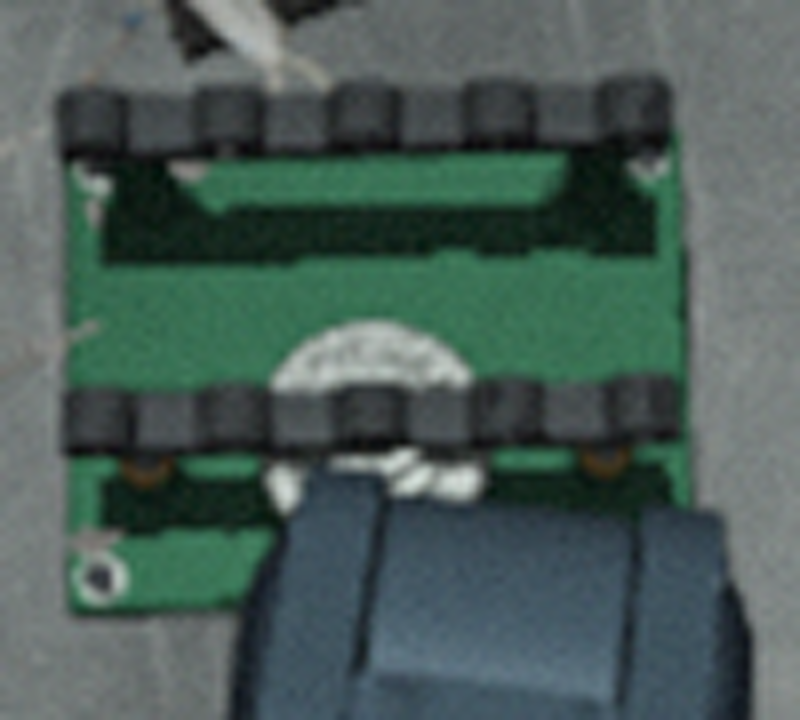

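View pics/hs9.png

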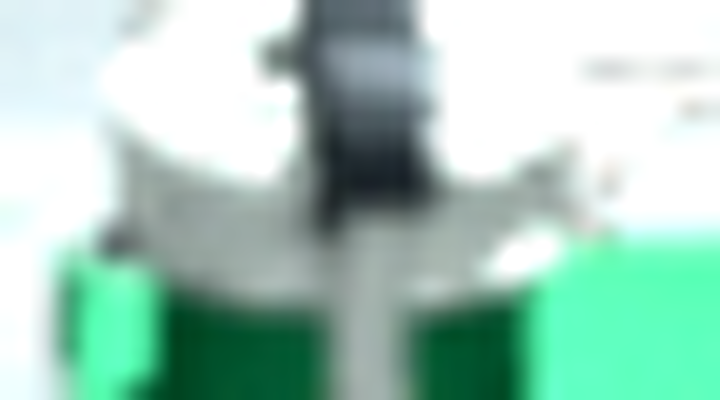

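```bash
python3 -m crank '[[0,[0,0,0.1],0],[0,[0,0,0.05],0],[0,[0,0,0.03],0],[0,[0,0,0],0]]'; python3 -m crank '[[0,[0,0,0.03],0],[0,[0,0,0.03],0],[0,[0,0,0],0]]'
```

```text
time_s: 21.8
position: [0.4571, 0.0036, 0.2316]
tool_rot: [[0.0, -0.225, 0.974], [-0.0, 0.974, 0.225], [-1.0, -0.0, -0.0]]
ft_force: [1.0, 0.7, -1.5]
width: 0.0148
time_s: 22.18
position: [0.4628, 0.0047, 0.2317]
tool_rot: [[0.0, -0.224, 0.975], [-0.001, 0.975, 0.224], [-1.0, -0.001, -0.0]]
ft_force: [-0.3, -1.6, -1.1]
width: 0.0142
```

```bash
python3 -m crank '[[0,[0,0,0.03],0],[0,[0,0,0.03],0],[0,[0,0,0],0]]'; python3 -m crank '[[0,[0,0,0.03],0],[0,[0,0,0.03],0],[0,[0,0,0.02],0],[0,[0,0,0],0],[0,[0,0,0],0]]'
```

```text
time_s: 22.55
position: [0.4667, 0.0055, 0.2311]
tool_rot: [[-0.005, -0.223, 0.975], [-0.004, 0.975, 0.223], [-1.0, -0.002, -0.006]]
ft_force: [-7.1, -6.1, 2.4]
width: 0.0146
time_s: 23.18
position: [0.4764, 0.0073, 0.2318]
tool_rot: [[-0.0, -0.223, 0.975], [-0.003, 0.975, 0.223], [-1.0, -0.003, -0.001]]
ft_force: [-1.3, -5.3, -1.1]
width: 0.015
```

Run:
```python
from h import *
s=env.state(); p=np.array(s["position"])[:2]-[.5925,.035]; print(np.hypot(*p),np.degrees(np.arctan2(p[1],p[0])),np.degrees(np.arctan2(s["tool_rot"][1][2],s["tool_rot"][0][2])))
d=grab("side");crop(d,310,180,390,240,10,"pics/s10.png")
```

```text
0.1193979444976933 -166.59232148649565 12.887797390632826
```

View pics/s10.png

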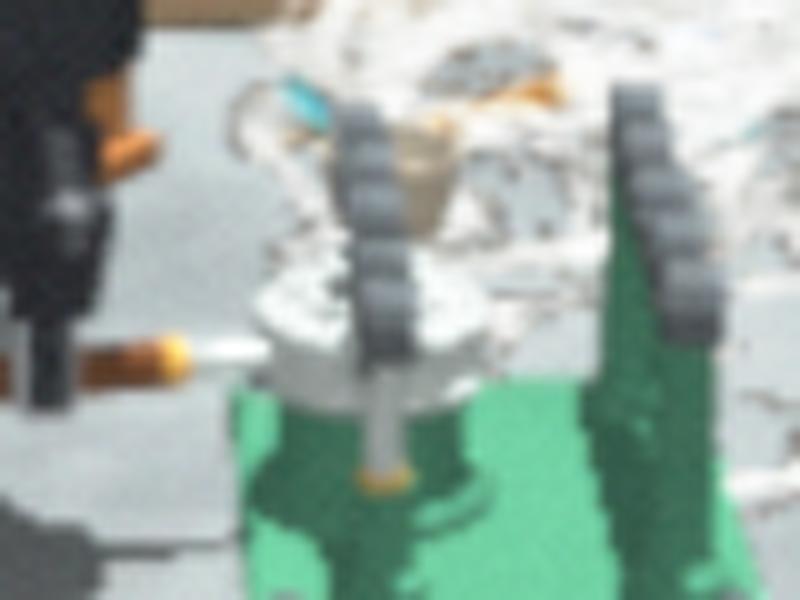

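```bash
python3 -m crank '[[0,[0,0.083,0.003],0.582],[0,[0,0.083,0.003],0.582],[0,[0,0.083,0.003],0.582],[0,[0,0.083,0.003],0.582],[0,[0,0.083,0.003],0.582],[0,[0,0.083,0.003],0.582],[0,[0,0.083,0.003],0.582],[0,[0,0.083,0.003],0.582],[0,[0,0,0],0]]';  python3 -m crank '[[0,[0,0.083,0.003],0.582],[0,[0,0.083,0.003],0.582],[0,[0,0.083,0.003],0.582],[0,[0,0.083,0.003],0.582],[0,[0,0.083,0.003],0.582],[0,[0,0.083,0.003],0.582],[0,[0,0.083,0.003],0.582],[0,[0,0.041,0.001],0.291],[0,[0,0,0],0],[0,[0,0,0],0]]'
python3 - <<'E'
from h import *
s=env.state(); p=np.array(s["position"])[:2]-[.5925,.035]; print(np.hypot(*p),np.degrees(np.arctan2(p[1],p[0])),np.degrees(np.arctan2(s["tool_rot"][1][2],s["tool_rot"][0][2])))
d=grab("top");crop(d,265,115,365,205,8,"pics/t11.png")
E
```

```text
time_s: 24.35
position: [0.4792, 0.0729, 0.2314]
tool_rot: [[-0.002, 0.328, 0.945], [-0.004, 0.945, -0.328], [-1.0, -0.004, -0.001]]
ft_force: [-2.6, -5.7, 1.5]
width: 0.0143
time_s: 25.6
position: [0.5126, 0.124, 0.231]
tool_rot: [[-0.005, 0.756, 0.654], [-0.002, 0.654, -0.756], [-1.0, -0.005, -0.001]]
ft_force: [-5.6, -3.4, 2.0]
width: 0.0143
0.11956024451313982 131.91098758614288 -49.13407144578586
```

View pics/t11.png

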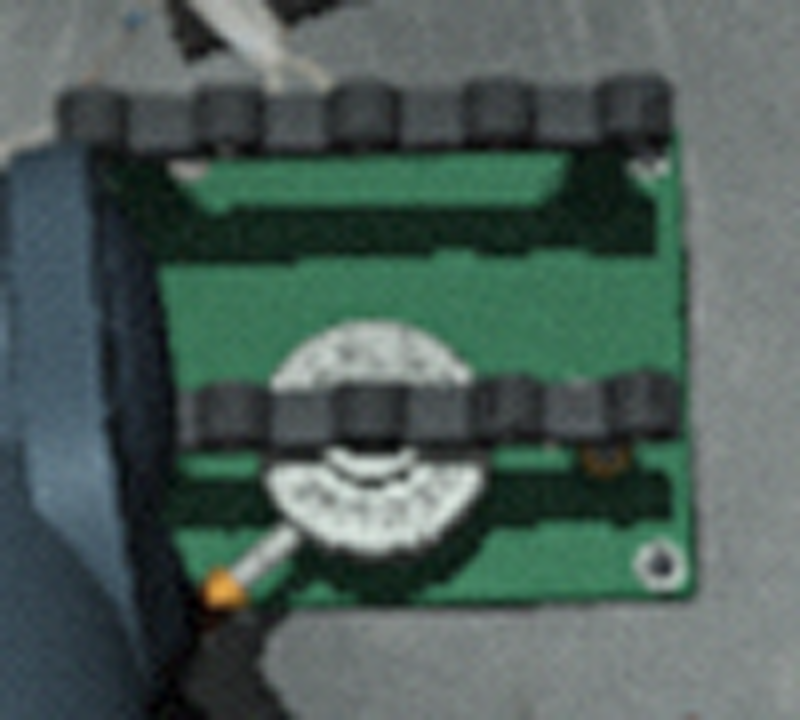

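```bash
python3 -m crank '[[0,[0,-0.015,0],0],[0,[0,0,-0.12],0],[0,[0,0,-0.13],0],[0,[0,0,-0.12],0],[0,[0,0,0],0]]'
cat >> h.py <<'E'
def rails(n=10):
    D=[grab("top") for _ in range(n)]; Z=np.stack([x["z_map"] for x in D]); Z[Z<=0]=np.nan
    d=D[0]; d["z_map"]=np.nanmedian(Z,0); P=cloud(d); out={}
    for nm,xc in (("rear",.6925),("front",.593)):
        r=[]
        for yn in (-.0675,-.0225,.0225,.0675):
            m=(abs(P[...,0]-xc)<.006)&(abs(P[...,1]-.0352-yn)<.007)&(P[...,2]>.1)
            r.append(P[m][:,2].mean()*1000 if m.sum() else np.nan)
        out[nm]=np.array(r)
    print("rear",out["rear"].round(2),"front",out["front"].round(2),"diff",(out["front"]-out["rear"]).round(2),np.nanmean(out["front"]-out["rear"]).round(2))
    S=[grab("side") for _ in range(n)]; Z=np.stack([x["z_map"] for x in S]); Z[Z<=0]=np.nan
    s=S[0]; s["z_map"]=np.nanmedian(Z,0); P=cloud(s)
    for nm,xr in (("rear",(.68,.70)),("front",(.58,.60))):
        m=(P[...,0]>xr[0])&(P[...,0]<xr[1])&(P[...,1]>-.07)&(P[...,1]<.14)&(P[...,2]>.1)
        q=P[m][:,2]; print("side",nm,len(q),np.percentile(q,[80,90,95,98])*1000)
E
python3 -c "
from h import *
rails()"
```

```text
time_s: 26.28
position: [0.4884, 0.1524, 0.2317]
tool_rot: [[-0.0, 0.754, 0.657], [0.0, 0.657, -0.754], [-1.0, 0.0, -0.0]]
ft_force: [0.3, 0.3, -1.8]
width: 0.0148
rear [123.39 123.38 123.3  123.57] front [119.78 119.86 119.94 119.78] diff [-3.62 -3.51 -3.35 -3.79] -3.57
side rear 181 [132.91931752 134.62700309 135.1456281  135.60774161]
side front 162 [130.24800817 131.52117548 131.83464642 132.13029521]
```

```bash
python3 -m crank '[[0,[0,-0.173,0.0096],-0.922],[0,[0,-0.173,0.0096],-0.922],[0,[0,-0.173,0.0096],-0.922],[0,[0,-0.173,0.0096],-0.922],[0,[0,-0.173,0.0096],-0.922],[0,[0,-0.173,0.0096],-0.922],[0,[0,-0.173,0.0096],-0.922],[0,[0,-0.173,0.0096],-0.922],[0,[0,-0.173,0.0096],-0.922],[0,[0,-0.173,0.0096],-0.922],[0,[0,0,0],0],[0,[0,0,0],0]]'
python3 - <<'E'
from h import *
s=env.state(); p=np.array(s["position"])[:2]-[.5925,.035]; print(np.hypot(*p),np.degrees(np.arctan2(p[1],p[0])),np.degrees(np.arctan2(s["tool_rot"][1][2],s["tool_rot"][0][2])))
E
```

```text
time_s: 28.78
position: [0.4397, -0.0054, 0.2317]
tool_rot: [[-0.0, -0.247, 0.969], [0.0, 0.969, 0.247], [-1.0, 0.0, -0.0]]
ft_force: [0.2, 0.1, -1.7]
width: 0.0148
0.15803360720998286 -165.19072067451637 14.273436273537818
```

```bash
python3 -m crank '[[0,[0,0,0.1],0],[0,[0,0,0.05],0],[0,[0,0,0.03],0],[0,[0,0,0],0]]'; python3 -m crank '[[0,[0,0,0.03],0],[0,[0,0,0.03],0],[0,[0,0,0.03],0],[0,[0,0,0],0]]';  python3 -m crank '[[0,[0,0,0.03],0],[0,[0,0,0.03],0],[0,[0,0,0.03],0],[0,[0,0,0.02],0],[0,[0,0,0],0],[0,[0,0,0],0]]'
python3 - <<'E'
from h import *
s=env.state(); p=np.array(s["position"])[:2]-[.5925,.035]; print(np.hypot(*p),np.degrees(np.arctan2(p[1],p[0])),np.degrees(np.arctan2(s["tool_rot"][1][2],s["tool_rot"][0][2])))
d=grab("side");crop(d,310,180,390,240,10,"pics/s12.png")
E
```

```text
time_s: 29.28
position: [0.4576, -0.001, 0.2317]
tool_rot: [[0.0, -0.248, 0.969], [-0.0, 0.969, 0.248], [-1.0, -0.0, 0.0]]
ft_force: [0.1, -0.4, -0.9]
width: 0.0144
time_s: 29.78
position: [0.4665, 0.0008, 0.2318]
tool_rot: [[0.001, -0.247, 0.969], [-0.001, 0.969, 0.247], [-1.0, -0.001, 0.001]]
ft_force: [1.4, -0.9, -0.5]
width: 0.0143
time_s: 30.52
position: [0.4772, 0.0036, 0.2318]
tool_rot: [[0.001, -0.248, 0.969], [-0.0, 0.969, 0.248], [-1.0, -0.001, 0.001]]
ft_force: [1.3, -3.0, -1.1]
width: 0.0143
0.11948020592742871 -164.7571299092034 14.334465072820185
```

View pics/s12.png

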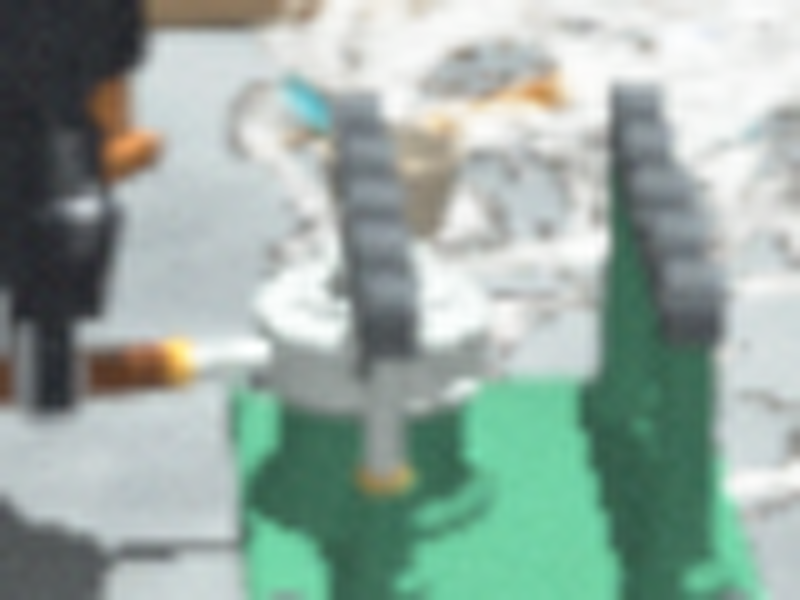

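```bash
python3 -m crank '[[0,[0,0.083,0.003],0.582],[0,[0,0.083,0.003],0.582],[0,[0,0.083,0.003],0.582],[0,[0,0.083,0.003],0.582],[0,[0,0.083,0.003],0.582],[0,[0,0.083,0.003],0.582],[0,[0,0.083,0.003],0.582],[0,[0,0.083,0.003],0.582],[0,[0,0,0],0]]';  python3 -m crank '[[0,[0,0.083,0.003],0.582],[0,[0,0.083,0.003],0.582],[0,[0,0.083,0.003],0.582],[0,[0,0.083,0.003],0.582],[0,[0,0.083,0.003],0.582],[0,[0,0.083,0.003],0.582],[0,[0,0.083,0.003],0.582],[0,[0,0.083,0.003],0.582],[0,[0,0,0],0],[0,[0,0,0],0]]'
python3 - <<'E'
from h import *
s=env.state(); p=np.array(s["position"])[:2]-[.5925,.035]; print(np.hypot(*p),np.degrees(np.arctan2(p[1],p[0])),np.degrees(np.arctan2(s["tool_rot"][1][2],s["tool_rot"][0][2])))
d=grab("top");crop(d,265,115,365,205,8,"pics/t13.png")
rails()
E
```

```text
time_s: 31.7
position: [0.4781, 0.0689, 0.2315]
tool_rot: [[-0.002, 0.305, 0.952], [-0.003, 0.952, -0.305], [-1.0, -0.003, -0.001]]
ft_force: [-1.9, -7.4, 1.0]
width: 0.0146
time_s: 32.95
position: [0.513, 0.1238, 0.231]
tool_rot: [[-0.005, 0.763, 0.647], [-0.001, 0.647, -0.763], [-1.0, -0.004, -0.003]]
ft_force: [-5.3, -3.3, 2.7]
width: 0.0141
0.1192118894783867 131.85061620168636 -49.701608952652855
rear [123.34 123.09 123.46 123.5 ] front [121.98 122.2  122.5  121.93] diff [-1.36 -0.9  -0.96 -1.57] -1.2
side rear 180 [133.43070662 134.85025237 135.08105001 135.85102496]
side front 164 [132.90304467 134.17522878 134.6343417  134.99881561]
```

View pics/t13.png

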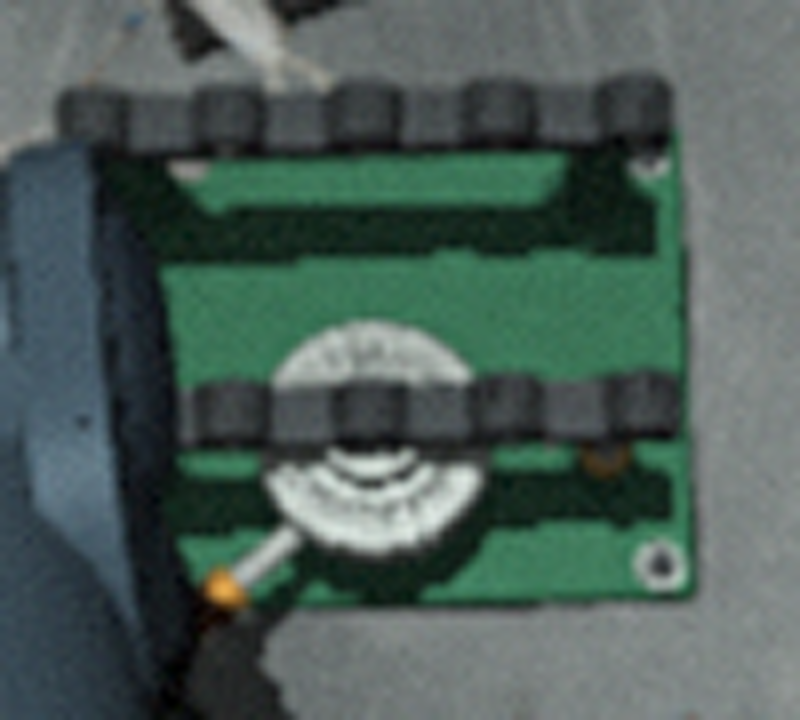

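The rail reads 0.6 to 1.2 mm low. One more short stroke will centre it.

```bash
python3 -m crank '[[0,[0,-0.015,0],0],[0,[0,0,-0.12],0],[0,[0,0,-0.13],0],[0,[0,0,-0.12],0],[0,[0,0,0],0]]';  python3 -m crank '[[0,[0,-0.173,0.0096],-0.922],[0,[0,-0.173,0.0096],-0.922],[0,[0,-0.173,0.0096],-0.922],[0,[0,-0.173,0.0096],-0.922],[0,[0,-0.173,0.0096],-0.922],[0,[0,-0.173,0.0096],-0.922],[0,[0,-0.173,0.0096],-0.922],[0,[0,-0.173,0.0096],-0.922],[0,[0,-0.173,0.0096],-0.922],[0,[0,-0.173,0.0096],-0.922],[0,[0,0,0],0],[0,[0,0,0],0]]'
python3 - <<'E'
from h import *
s=env.state(); p=np.array(s["position"])[:2]-[.5925,.035]; print(np.hypot(*p),np.degrees(np.arctan2(p[1],p[0])),np.degrees(np.arctan2(s["tool_rot"][1][2],s["tool_rot"][0][2])))
E
```

```text
time_s: 34.62
position: [0.4893, 0.1521, 0.2316]
tool_rot: [[-0.0, 0.761, 0.649], [0.001, 0.649, -0.761], [-1.0, 0.0, -0.001]]
ft_force: [0.4, -1.3, -0.9]
width: 0.0146
time_s: 36.12
position: [0.4392, -0.0053, 0.2317]
tool_rot: [[0.0, -0.236, 0.972], [0.0, 0.972, 0.236], [-1.0, 0.0, 0.0]]
ft_force: [-1.2, -0.4, -1.4]
width: 0.0144
0.1584797614520162 -165.2862274874876 13.645942242489632
```

```bash
python3 -m crank '[[0,[0,0,0.1],0],[0,[0,0,0.05],0],[0,[0,0,0.03],0],[0,[0,0,0],0]]'; python3 -m crank '[[0,[0,0,0.03],0],[0,[0,0,0.03],0],[0,[0,0,0.03],0],[0,[0,0,0],0]]';  python3 -m crank '[[0,[0,0,0.03],0],[0,[0,0,0.03],0],[0,[0,0,0.03],0],[0,[0,0,0.02],0],[0,[0,0,0],0],[0,[0,0,0],0]]'
```

```text
time_s: 36.62
position: [0.457, -0.0011, 0.2316]
tool_rot: [[0.0, -0.237, 0.971], [-0.0, 0.971, 0.237], [-1.0, -0.0, 0.0]]
ft_force: [0.4, 0.3, -1.6]
width: 0.0147
time_s: 37.12
position: [0.4658, 0.0008, 0.2318]
tool_rot: [[0.001, -0.237, 0.971], [-0.0, 0.971, 0.237], [-1.0, -0.0, 0.001]]
ft_force: [-0.3, 0.3, -1.4]
width: 0.0148
time_s: 37.88
position: [0.4767, 0.0034, 0.2319]
tool_rot: [[0.001, -0.237, 0.971], [-0.0, 0.971, 0.237], [-1.0, -0.0, 0.001]]
ft_force: [1.7, -1.9, -2.2]
width: 0.0145
```

```bash
python3 -m crank '[[0,[0,0.083,0.003],0.582],[0,[0,0.083,0.003],0.582],[0,[0,0.083,0.003],0.582],[0,[0,0.083,0.003],0.582],[0,[0,0.041,0.001],0.291],[0,[0,0,0],0],[0,[0,0,0],0]]'; python3 -c "
from h import *
s=env.state(); p=np.array(s['position'])[:2]-[.5925,.035]; print(np.hypot(*p),np.degrees(np.arctan2(p[1],p[0])))
rails()"
```

```text
time_s: 38.75
position: [0.4728, 0.0396, 0.2317]
tool_rot: [[-0.001, 0.077, 0.997], [-0.004, 0.997, -0.077], [-1.0, -0.004, -0.0]]
ft_force: [-1.6, -6.1, 0.3]
width: 0.0147
0.11975007781853649 177.78858502978352
rear [123.67 123.34 123.25 123.28] front [122.65    nan    nan    nan] diff [-1.02   nan   nan   nan] -1.02
side rear 179 [133.02649445 134.67697411 135.13017551 135.47849352]
side front 164 [133.32762419 134.34383797 135.2190341  135.51555123]
```

```bash
python3 -m crank '[[0,[0,-0.015,0],0],[0,[0,0,-0.15],0],[0,[0,0,-0.15],0],[0,[0,0,-0.15],0],[0,[-0.3,0,0],0],[0,[-0.3,0,0],0],[0,[0,0,0],0]]'; python3 -c "
from h import *
rails()
d=grab('side');crop(d,280,150,360,210,10,'pics/s14.png');np.savez('s14.npz',**d)"
```

```text
time_s: 40.62
position: [0.4287, 0.0427, 0.2936]
tool_rot: [[0.005, 0.074, 0.997], [0.0, 0.997, -0.074], [-1.0, 0.001, 0.005]]
ft_force: [0.1, 0.1, -1.2]
width: 0.0144
rear [123.33 123.12 123.46 123.32] front [123.18 122.75 123.03 122.64] diff [-0.15 -0.37 -0.43 -0.68] -0.41
side rear 179 [133.31100105 134.72700612 135.15755053 135.64711828]
side front 162 [133.15301097 134.17652889 134.64110955 135.54377521]
```

View pics/s14.png

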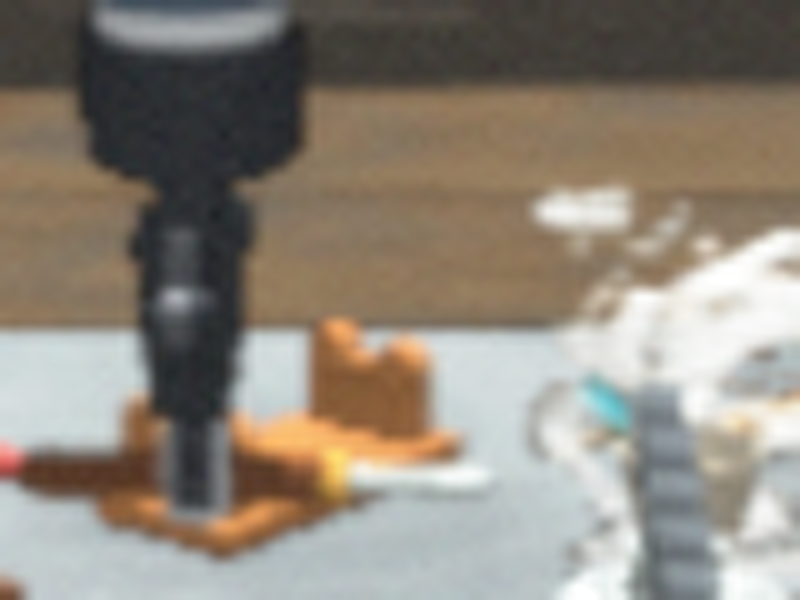

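The rest now reads level, about 0.3 mm low on average. I'll carry the bar back to the stand.

```bash
python3 -m crank '[[0,[0,0,0],-1],[0,[0,0,0],-1],[0,[0,0,0],-1],[0,[0,0,0],-1],[0,[0,0,0],-1],[0,[0,0,0],-1],[0,[0,0,0],-1],[0,[0,0,0],-0.84],[0,[0,0.288,0.367],0],[0,[0,0.288,0.367],0],[0,[0,0.288,0.367],0],[0,[0,0.288,0.367],0],[0,[0,0.288,0.367],0],[0,[0,0.288,0.367],0],[0,[0,0.288,0.367],0],[0,[0,0,0],0],[0,[0,0,0],0]]'; python3 -c "
from h import *
s=env.state();R=np.array(s['tool_rot']);print(np.degrees(np.arctan2(R[1,2],R[0,2])))
v=np.array([.4408,.369])-s['position'][:2]; print(v@R[:2,1],v@R[:2,2])
d=grab('side');crop(d,270,150,340,220,8,'pics/s15.png')"
```

```text
time_s: 43.8
position: [0.4408, 0.3684, 0.2913]
tool_rot: [[-0.001, -0.762, 0.648], [-0.001, 0.648, 0.762], [-1.0, -0.0, -0.001]]
ft_force: [0.1, -0.9, -1.4]
width: 0.0146
49.62976729188307
0.00034921459924670237 0.000436104465135304
```

View pics/s15.png

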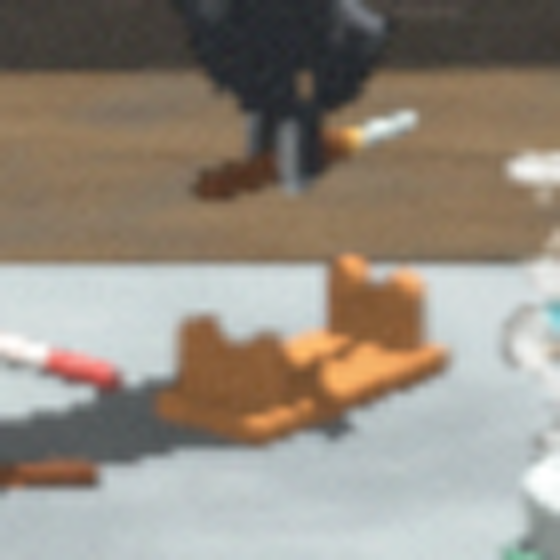

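```bash
python3 -m crank '[[0,[0.3,0,0.004],0],[0,[0.25,0.003,0],0],[0,[0.13,0,0],0],[0,[0.06,0,0],0],[0,[0,0,0],0],[0,[0,0,0],0]]'
```

```text
time_s: 44.6
position: [0.4416, 0.3694, 0.2186]
tool_rot: [[0.002, -0.762, 0.648], [0.001, 0.648, 0.762], [-1.0, -0.001, 0.002]]
ft_force: [-0.0, -0.3, -1.9]
width: 0.0146
```

```bash
python3 -m crank '[[0,[0.04,0,0],0],[0,[0.03,0,0],0],[0,[0,0,0],0],[0,[0,0,0],0]]'
```

```text
time_s: 45.1
position: [0.4412, 0.3694, 0.2115]
tool_rot: [[0.001, -0.762, 0.648], [0.001, 0.648, 0.762], [-1.0, -0.0, 0.001]]
ft_force: [-1.5, -1.5, 5.9]
width: 0.0145
```

```bash
python3 -m crank '[[25,[0,0,0],0],[35,[0,0,0],0],[45,[0,0,0],0],[50,[0,0,0],0],[50,[0,0,0],0],[50,[-0.1,0,0],0],[50,[-0.3,0,0],0],[50,[-0.5,0,0],0],[50,[-0.5,0,0],0],[50,[0,0,0],0]]'; python3 -c "
from h import *
d=grab('side');crop(d,270,150,340,220,8,'pics/s16.png')
d=grab('top');crop(d,150,190,250,310,5,'pics/t16.png')
d=grab('top');crop(d,400,170,500,260,8,'pics/t16t.png');np.savez('t16.npz',**d)"
```

```text
time_s: 46.35
position: [0.4426, 0.3702, 0.3564]
tool_rot: [[0.009, -0.762, 0.648], [0.006, 0.648, 0.762], [-1.0, -0.003, 0.01]]
ft_force: [0.7, -0.5, -0.8]
width: 0.0423
```

View pics/s16.png

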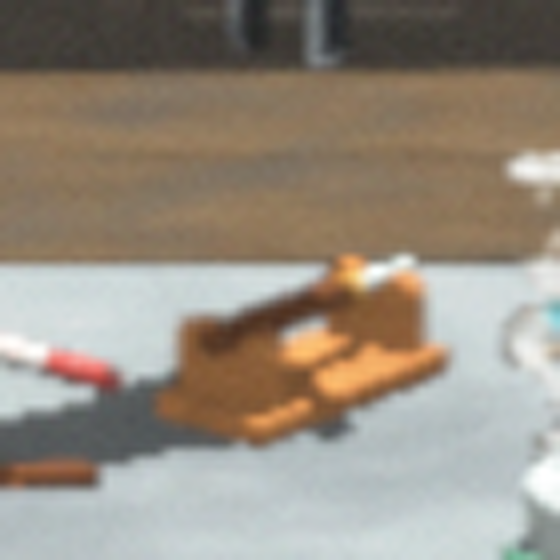

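View pics/t16t.png

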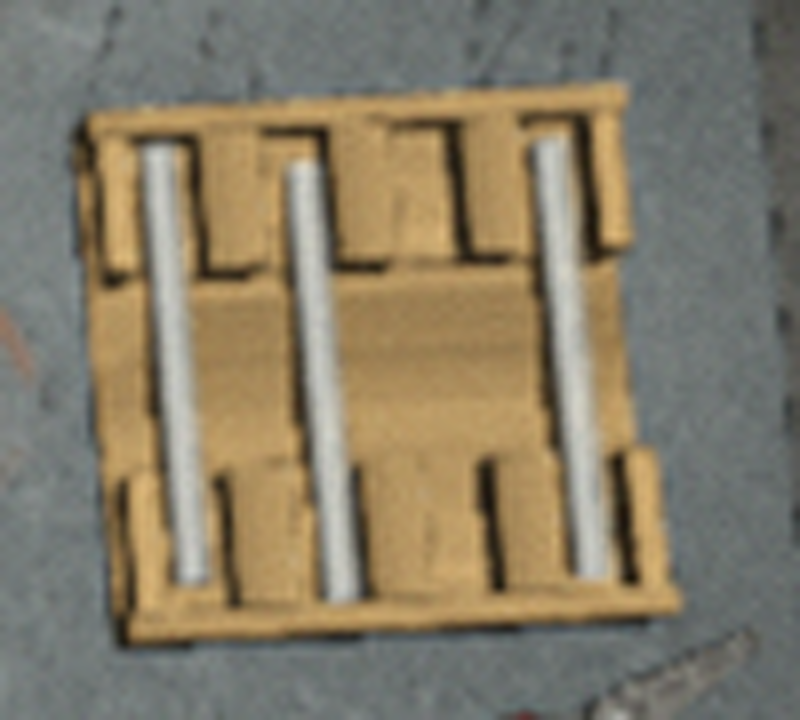

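The bar lies in both notches of its stand. Three tubes are in the tray, and the middle one, B, has been nudged slightly to (305,162)–(345,600) in the crop. I'll go to tube A, on the left.

```bash
python3 -m crank '[[35,[0,0,0],1],[35,[0,0,0],1],[35,[0,0,0],1],[35,[0,0,0],1],[35,[0,0,0],1],[35,[0,0,0],1],[35,[0,0,0],1],[35,[0,0,0],0.07],[35,[0,-0.5,0.0125],0],[35,[0,-0.5,0.0125],0],[35,[0,-0.5,0.0125],0],[35,[0,-0.5,0.0125],0],[35,[0,-0.5,0.0125],0],[35,[0,-0.5,0.0125],0],[35,[0,-0.5,0.0125],0],[35,[0,-0.5,0.0125],0],[35,[0,-0.5,0.0125],0],[35,[0,-0.5,0.0125],0],[35,[0,-0.5,0.0125],0],[35,[0,-0.5,0.0125],0]]'; python3 -m crank '[[35,[0,-0.434,0.0],0],[35,[0,0,0],0],[35,[0,0,0],0]]';python3 -c "
from h import *
d=grab('top');crop(d,400,170,500,260,8,'pics/t17.png')
d=grab('side');crop(d,260,210,360,310,8,'pics/s17.png')
d=grab('top');crop(d,140,180,260,300,5,'pics/t17b.png')"
```

```text
time_s: 49.0
position: [0.4661, -0.2319, 0.3499]
tool_rot: [[-0.001, -0.019, 1.0], [0.001, 1.0, 0.019], [-1.0, 0.001, -0.001]]
ft_force: [1.1, -0.3, 0.1]
width: 0.0301
time_s: 49.38
position: [0.4669, -0.2733, 0.3499]
tool_rot: [[-0.002, -0.018, 1.0], [0.002, 1.0, 0.018], [-1.0, 0.002, -0.001]]
ft_force: [-0.4, 0.4, 0.1]
width: 0.0304
```

View pics/t17.png

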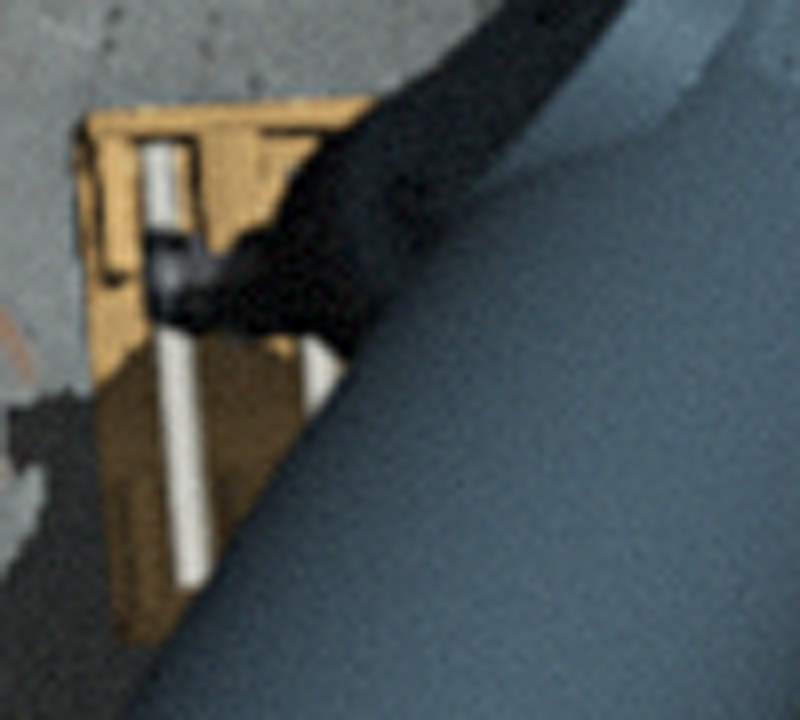

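View pics/s17.png

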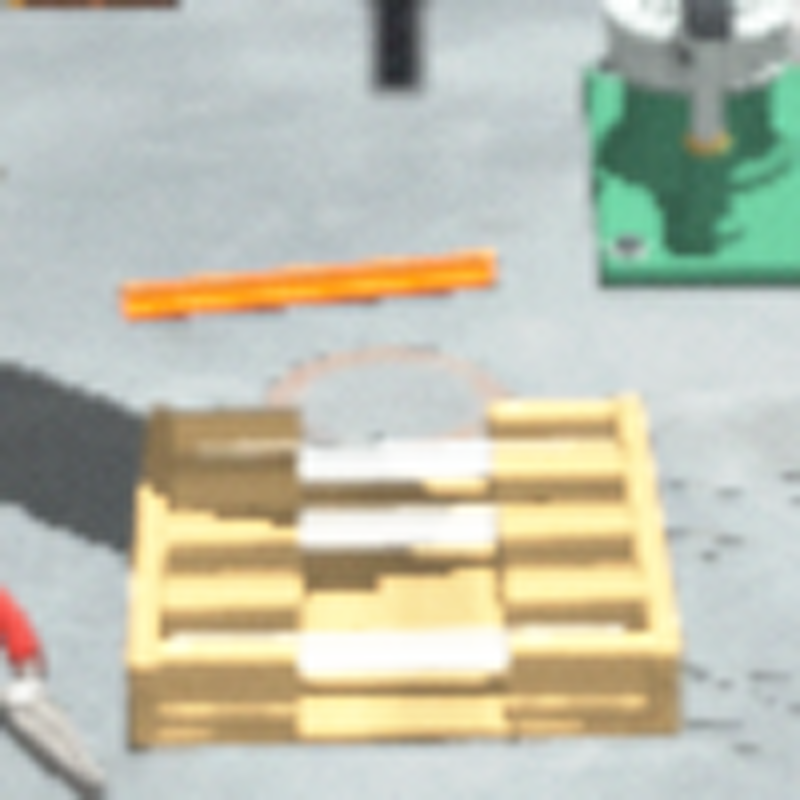

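View pics/t17b.png

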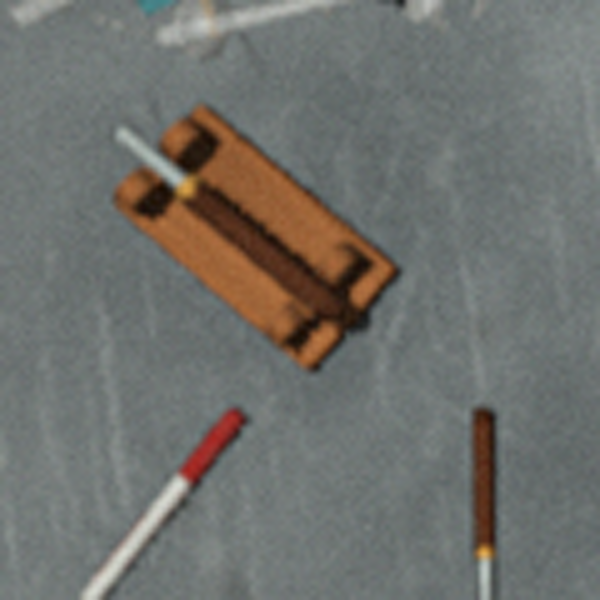

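```bash
python3 -m crank '[[35,[0.4,0,0.02],0],[35,[0.4,0,0],0],[35,[0.4,0,0],0],[35,[0.3,0,0],0],[35,[0.12,0,0],0],[35,[0,0,0],0],[35,[0,0,0],0]]'; python3 -c "
from h import *
d=grab('side');crop(d,270,220,340,290,8,'pics/s18.png')"
```

```text
time_s: 50.4
position: [0.4701, -0.2741, 0.1901]
tool_rot: [[0.002, -0.018, 1.0], [-0.002, 1.0, 0.018], [-1.0, -0.002, 0.002]]
ft_force: [0.0, -0.7, 0.4]
width: 0.0303
```

View pics/s18.png

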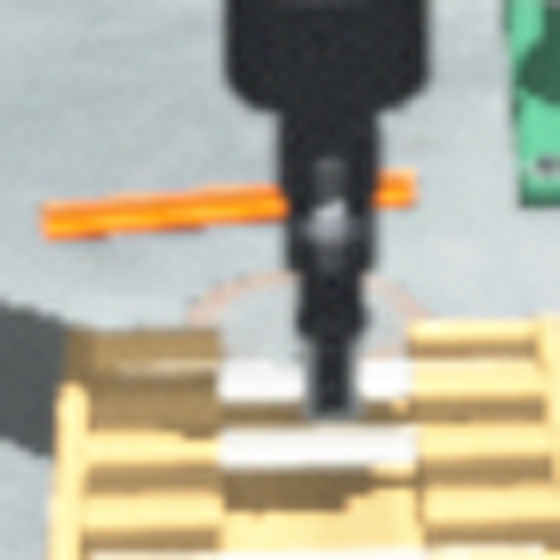

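```bash
python3 -m crank '[[35,[0.05,0,-0.02],0],[35,[0,0,0],0],[10,[0,0,0],0],[0,[0,0,0],0],[0,[0,0,0],0],[0,[0,0,0],0],[0,[0,0,0],0]]';python3 -m crank '[[0,[-0.1,0,0],0],[0,[-0.4,0,0],0],[0,[-0.5,0,0],0],[0,[-0.5,0,0],0],[0,[0,0,0],0]]'; python3 -c "
from h import *
d=grab('side');crop(d,260,180,360,280,7,'pics/s19.png');np.savez('s19.npz',**d)"
```

```text
time_s: 51.32
position: [0.4675, -0.274, 0.184]
tool_rot: [[0.0, -0.017, 1.0], [-0.001, 1.0, 0.017], [-1.0, -0.001, 0.0]]
ft_force: [-1.6, 0.2, 3.9]
width: 0.0126
time_s: 51.95
position: [0.4688, -0.2749, 0.3386]
tool_rot: [[0.007, -0.018, 1.0], [-0.005, 1.0, 0.018], [-1.0, -0.006, 0.007]]
ft_force: [0.3, -1.0, -1.8]
width: 0.0121
```

View pics/s19.png

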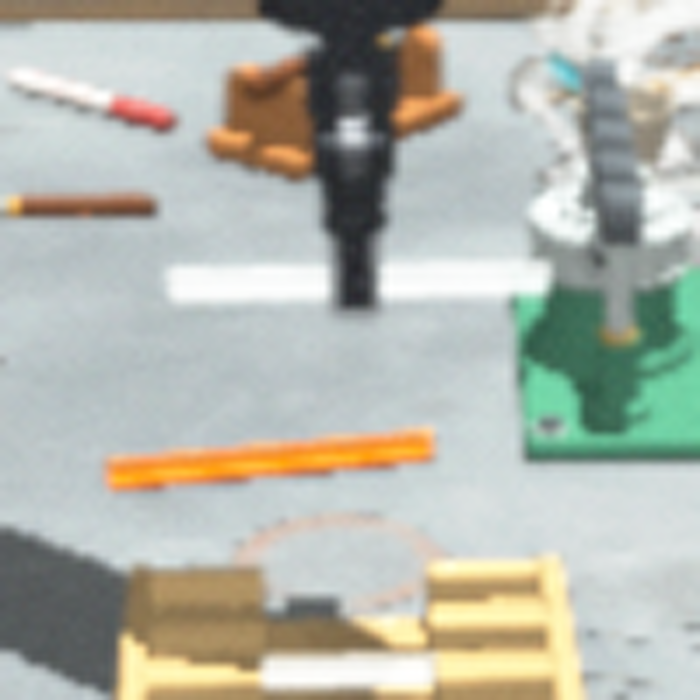

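```bash
python3 -m crank '[[0,[-0.1,0,0],0.14],[0,[0,0.47,0.215],0],[0,[0,0.47,0.215],0],[0,[0,0.47,0.215],0],[0,[0,0.47,0.215],0],[0,[0,0.47,0.215],0],[0,[0,0.47,0.215],0],[0,[0,0.47,0.215],0],[0,[0,0.47,0.215],0],[0,[0,0,0],0],[0,[0,0,0],0],[0,[0,0,0],0]]'; python3 -c "
from h import *
d=grab('top');crop(d,250,80,380,210,6,'pics/t20.png');np.savez('t20.npz',**d)
d=grab('side');crop(d,310,150,410,240,8,'pics/s20.png');np.savez('s20.npz',**d)"
```

```text
time_s: 53.5
position: [0.6386, 0.1011, 0.3432]
tool_rot: [[-0.002, 0.001, 1.0], [-0.0, 1.0, -0.001], [-1.0, -0.0, -0.002]]
ft_force: [0.4, -0.8, -0.1]
width: 0.0124
```

View pics/t20.png

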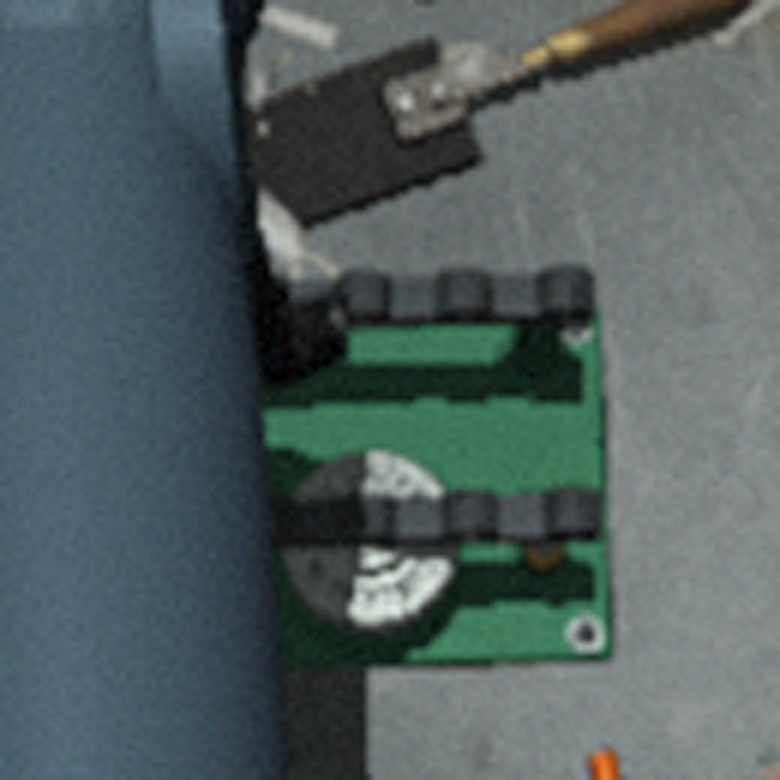

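View pics/s20.png

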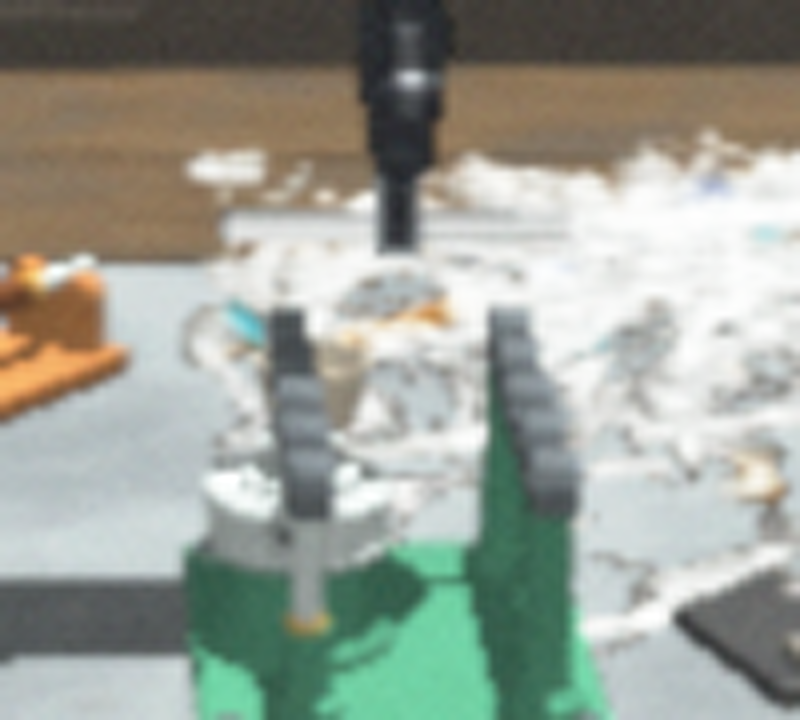

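```bash
python3 -m crank '[[0,[0.2,0,0.02],0],[0,[0.2,0,0],0],[0,[0.05,0,0],0],[0,[0,0,0],0]]'; python3 -m crank '[[0,[0.03,0,0],0],[0,[0.02,0,0],0],[0,[0,0,0],0],[0,[0,0,0],0]]'; python3 -c "
from h import *
d=grab('side');crop(d,320,160,400,220,10,'pics/s21.png')"
```

```text
time_s: 54.1
position: [0.6409, 0.1018, 0.2988]
tool_rot: [[-0.0, 0.0, 1.0], [-0.0, 1.0, -0.0], [-1.0, -0.0, -0.0]]
ft_force: [0.1, -0.2, 0.8]
width: 0.013
time_s: 54.6
position: [0.6411, 0.1024, 0.2939]
tool_rot: [[0.0, -0.001, 1.0], [-0.0, 1.0, 0.001], [-1.0, -0.0, 0.0]]
ft_force: [0.3, 0.4, -0.4]
width: 0.0128
```

View pics/s21.png

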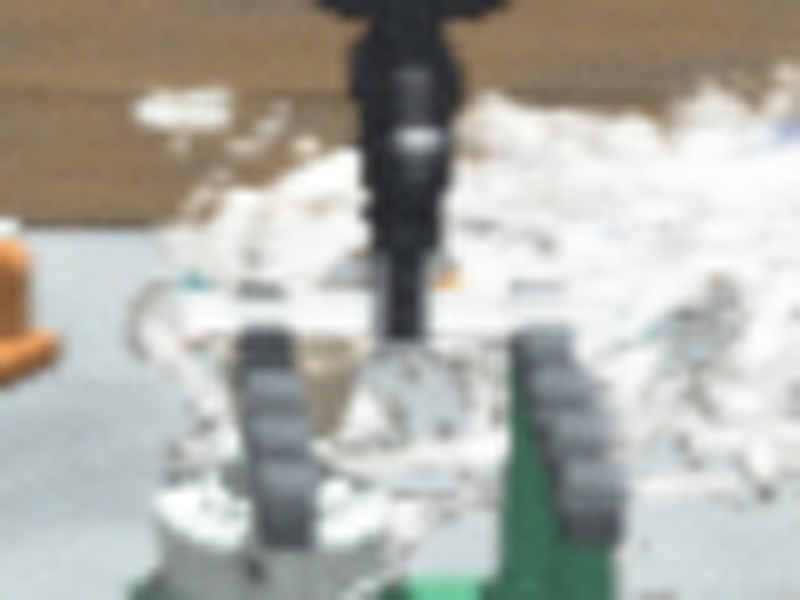

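```bash
python3 -m crank '[[0,[0.02,0,0],0],[0,[0,0,0],0],[0,[0,0,0],0]]'; python3 -m crank '[[18,[0,0,0],0],[22,[0,0,0],0],[28,[0,0,0],0],[33,[0,0,0],0],[33,[0,0,0],0],[33,[-0.1,0,0],0],[33,[-0.3,0,0],0],[33,[-0.4,0,0],0],[33,[0,0,0],0]]'; python3 -c "
from h import *
d=grab('side');crop(d,320,160,400,220,10,'pics/s22.png')"
```

```text
time_s: 55.02
position: [0.6412, 0.1023, 0.2919]
tool_rot: [[0.001, -0.001, 1.0], [-0.0, 1.0, 0.001], [-1.0, -0.0, 0.001]]
ft_force: [-0.1, 0.3, 1.0]
width: 0.0125
time_s: 56.15
position: [0.6423, 0.1024, 0.3767]
tool_rot: [[0.009, -0.001, 1.0], [0.0, 1.0, 0.001], [-1.0, 0.0, 0.009]]
ft_force: [0.8, 0.1, -1.1]
width: 0.0279
```

View pics/s22.png

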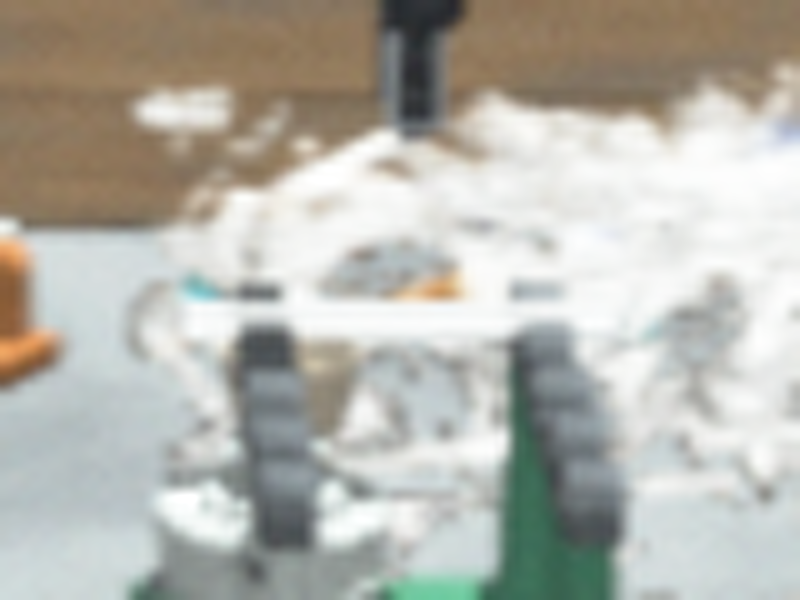

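Tube A lies in the far notches. Now tube B.

```bash
python3 -c "
from h import *
d=grab('top');crop(d,400,170,500,260,8,'pics/t23.png');np.savez('t23.npz',**d)"
```

```text
(no output)
```

View pics/t23.png

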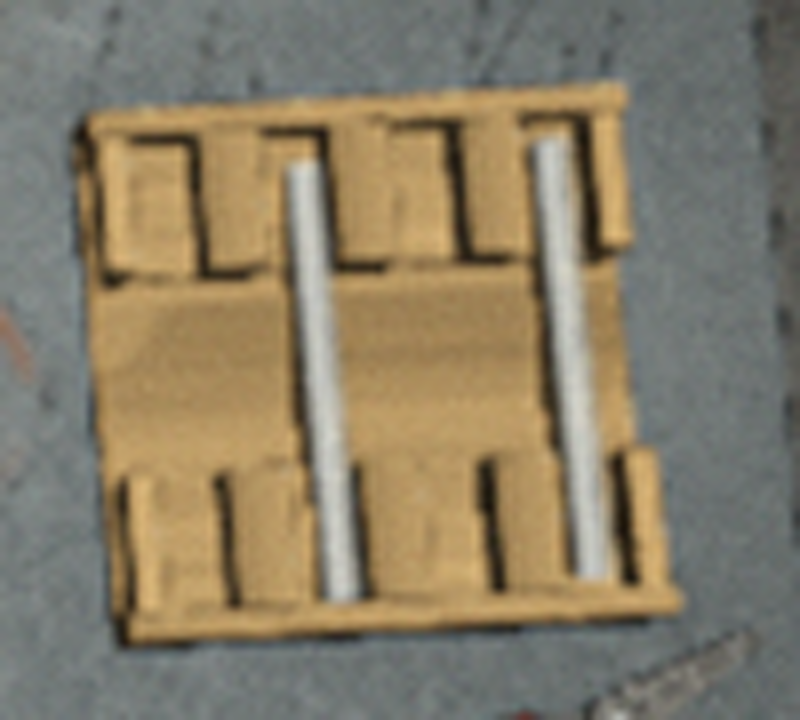

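```bash
python3 -c "
from h import *
d=dict(np.load('t23.npz'));f=lambda p: px2w(d,400+p[0]/8-.5,170+p[1]/8-.5,plane=0.021)
for a,b in (((303,162),(342,600)),((550,138),(592,580))):
    p,q=f(a),f(b);print((p+q)/2,np.hypot(*(p-q)[:2]),np.degrees(np.arctan2(*(p-q)[1::-1])))
for n,p in dict(TL=(90,118),TR=(628,88),BL=(125,640),BR=(680,605)).items(): pass
"
```

```text
[ 0.46280635 -0.32201189  0.021     ] 0.154662952046406 1.5781299060791978
[ 0.46878561 -0.40956316  0.021     ] 0.15627288077261717 1.293925262474139
```

```bash
python3 -m crank '[[35,[0,-0.473,-0.201],0],[35,[0,-0.473,-0.201],0],[35,[0,-0.473,-0.201],0],[35,[0,-0.473,-0.201],0],[35,[0,-0.473,-0.201],0],[35,[0,-0.473,-0.201],0],[35,[0,-0.473,-0.201],0],[35,[0,-0.473,-0.201],0],[35,[0,-0.473,-0.201],0],[35,[0,0,0],-0.19],[35,[0,0,0],0],[35,[0,0,0],0]]'
```

```text
time_s: 57.75
position: [0.4608, -0.3223, 0.3713]
tool_rot: [[-0.001, -0.025, 1.0], [0.001, 1.0, 0.025], [-1.0, 0.001, -0.001]]
ft_force: [0.1, -0.5, 0.4]
width: 0.0298
```

```bash
python3 -m crank '[[35,[0.45,0,0],0],[35,[0.45,0,0],0],[35,[0.45,0,0],0],[35,[0.35,0,0],0],[35,[0.1,0,0],0],[35,[0,0,0],0],[35,[0,0,0],0]]'; python3 -c "
from h import *
d=grab('side');crop(d,270,220,340,290,8,'pics/s24.png')"
```

```text
time_s: 58.62
position: [0.4615, -0.324, 0.1935]
tool_rot: [[0.002, -0.024, 1.0], [-0.002, 1.0, 0.024], [-1.0, -0.002, 0.002]]
ft_force: [0.4, -0.0, 0.3]
width: 0.0304
```

View pics/s24.png

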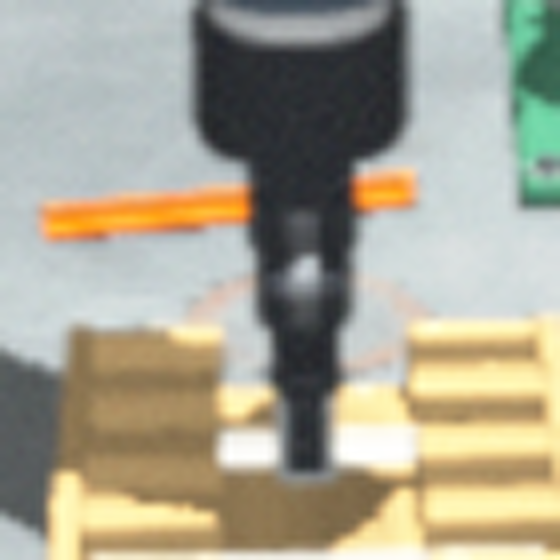

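```bash
python3 -m crank '[[35,[0.05,0,0],0],[35,[0.04,0,0],0],[35,[0,0,0],0],[10,[0,0,0],0],[0,[0,0,0],0],[0,[0,0,0],0],[0,[0,0,0],0],[0,[0,0,0],0]]';python3 -m crank '[[0,[-0.1,0,0],0],[0,[-0.4,0,0],0],[0,[-0.6,0,0],0],[0,[-0.6,0,0],0],[0,[0,0,0],0]]'; python3 -c "
from h import *
d=grab('side');crop(d,260,180,360,280,7,'pics/s25.png')"
```

```text
time_s: 59.68
position: [0.4603, -0.3221, 0.1827]
tool_rot: [[0.0, -0.025, 1.0], [0.004, 1.0, 0.025], [-1.0, 0.004, 0.0]]
ft_force: [0.8, 6.8, 4.8]
width: 0.0121
time_s: 60.3
position: [0.4619, -0.3254, 0.3595]
tool_rot: [[0.009, -0.023, 1.0], [-0.01, 1.0, 0.023], [-1.0, -0.01, 0.008]]
ft_force: [-0.7, -0.6, -0.3]
width: 0.0124
```

View pics/s25.png

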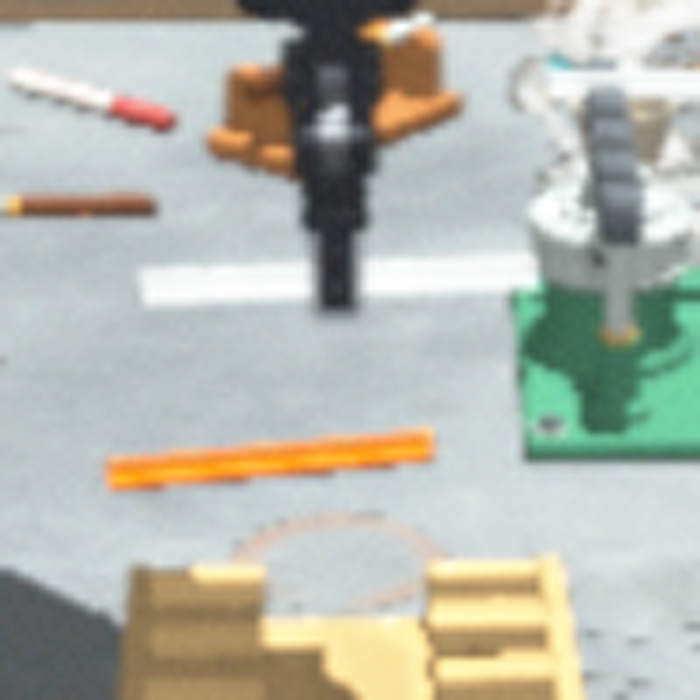

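```bash
python3 -m crank '[[0,[0,0,0],0.2],[0,[0,0.421,0.224],0],[0,[0,0.421,0.224],0],[0,[0,0.421,0.224],0],[0,[0,0.421,0.224],0],[0,[0,0.421,0.224],0],[0,[0,0.421,0.224],0],[0,[0,0.421,0.224],0],[0,[0,0.421,0.224],0],[0,[0,0,0],0],[0,[0,0,0],0],[0,[0,0,0],0]]'; python3 -c "
from h import *
d=grab('top');crop(d,250,80,380,210,6,'pics/t26.png');np.savez('t26.npz',**d)
d=grab('side');crop(d,320,160,400,220,10,'pics/s26.png')"
```

```text
time_s: 61.85
position: [0.6392, 0.012, 0.3519]
tool_rot: [[-0.002, 0.002, 1.0], [-0.0, 1.0, -0.002], [-1.0, -0.0, -0.002]]
ft_force: [1.0, -0.2, 0.1]
width: 0.0128
```

View pics/t26.png

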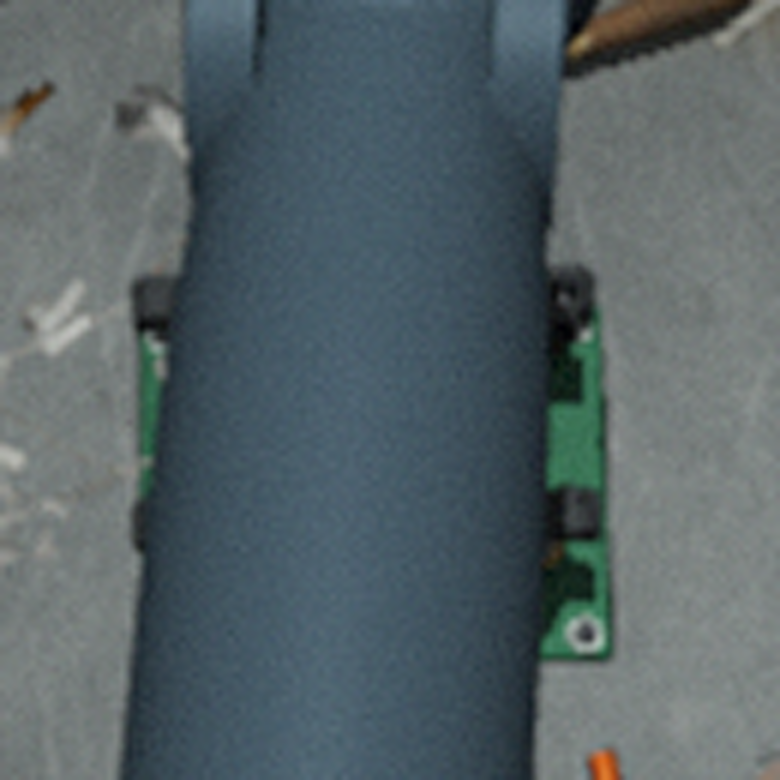

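View pics/s26.png

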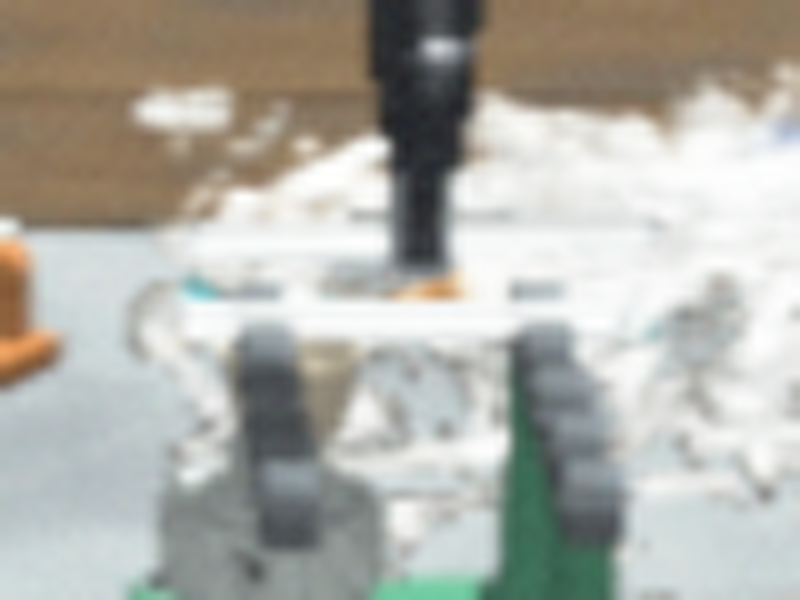

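```bash
python3 -m crank '[[0,[0.2,0,0.01],0],[0,[0.25,0,0],0],[0,[0.05,0,0],0],[0,[0,0,0],0]]'; python3 -m crank '[[0,[0.04,0,0],0],[0,[0.03,0,0],0],[0,[0.02,0,0],0],[0,[0,0,0],0],[0,[0,0,0],0]]'; python3 -c "
from h import *
d=grab('side');crop(d,320,160,400,220,10,'pics/s27.png')"
```

```text
time_s: 62.45
position: [0.6406, 0.0127, 0.3029]
tool_rot: [[-0.0, 0.001, 1.0], [-0.0, 1.0, -0.001], [-1.0, -0.0, -0.0]]
ft_force: [-0.1, 0.3, 0.1]
width: 0.0124
time_s: 63.08
position: [0.6409, 0.0132, 0.2938]
tool_rot: [[0.0, 0.0, 1.0], [-0.0, 1.0, -0.0], [-1.0, -0.0, 0.0]]
ft_force: [0.3, -0.0, -0.3]
width: 0.0128
```

View pics/s27.png

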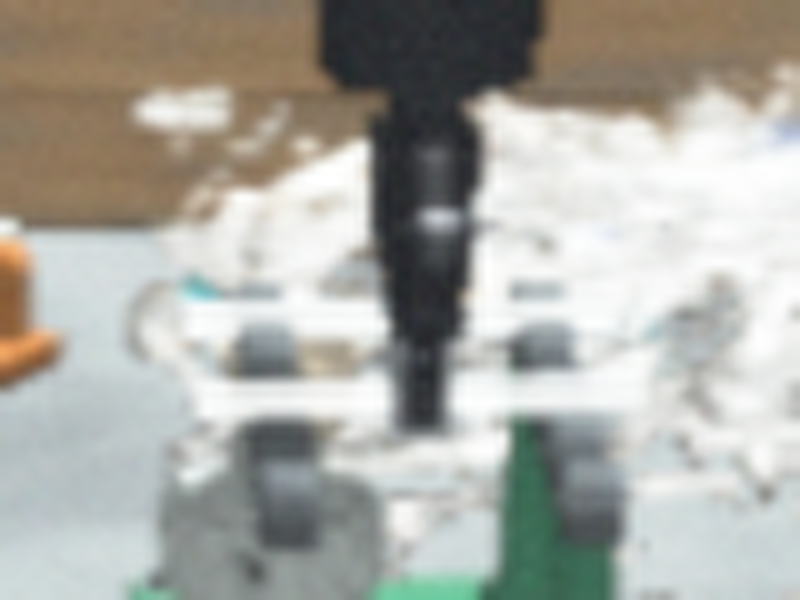

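```bash
python3 -m crank '[[0,[0.015,-0.01,0],0],[0,[0,0,0],0],[0,[0,0,0],0]]'; python3 -m crank '[[18,[0,0,0],0],[22,[0,0,0],0],[28,[0,0,0],0],[33,[0,0,0],0],[33,[0,0,0],0],[33,[-0.1,0,0],0],[33,[-0.3,0,0],0],[33,[-0.4,0,0],0],[33,[0,0,0],0]]'; python3 -c "
from h import *
d=grab('side');crop(d,320,160,400,220,10,'pics/s28.png')
d=grab('top');crop(d,400,170,500,260,8,'pics/t28.png');np.savez('t28.npz',**d)"
```

```text
time_s: 63.5
position: [0.6408, 0.0121, 0.2922]
tool_rot: [[-0.0, 0.001, 1.0], [-0.0, 1.0, -0.001], [-1.0, -0.0, -0.0]]
ft_force: [-0.0, -0.1, -0.8]
width: 0.0127
time_s: 64.62
position: [0.6421, 0.0121, 0.3771]
tool_rot: [[0.008, 0.0, 1.0], [-0.001, 1.0, -0.0], [-1.0, -0.001, 0.008]]
ft_force: [0.0, 0.4, 0.4]
width: 0.0284
```

View pics/s28.png

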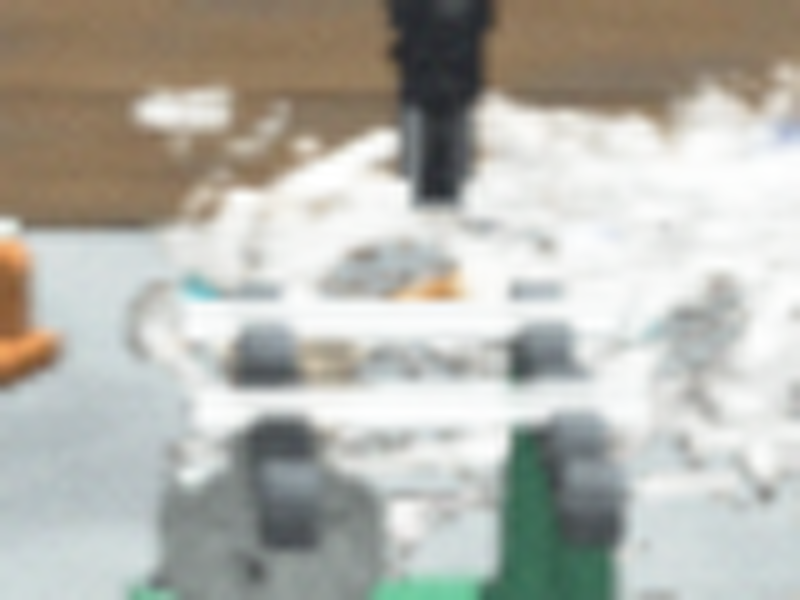

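View pics/t28.png

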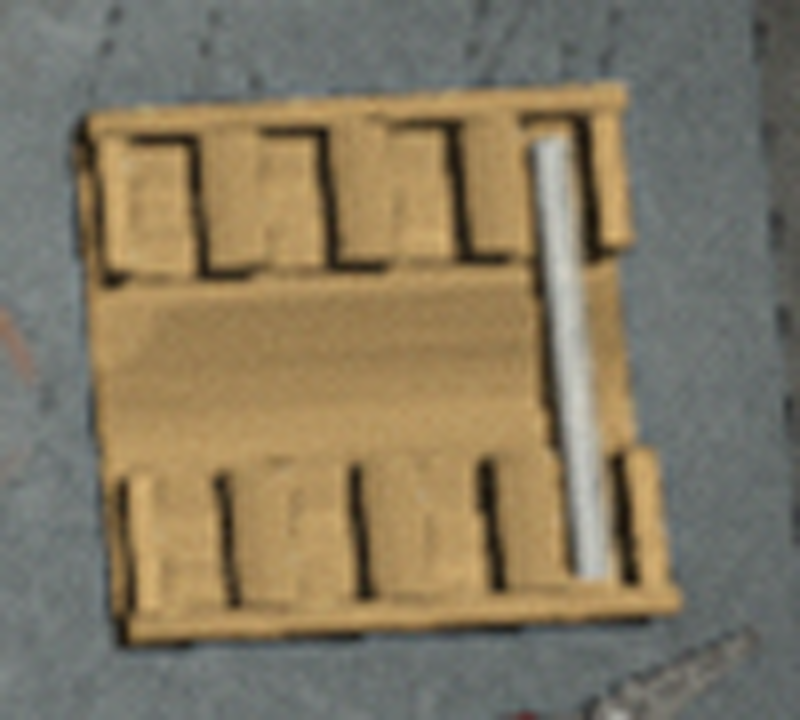

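```bash
python3 -m crank '[[35,[0,-0.47,-0.194],0],[35,[0,-0.47,-0.194],0],[35,[0,-0.47,-0.194],0],[35,[0,-0.47,-0.194],0],[35,[0,-0.47,-0.194],0],[35,[0,-0.47,-0.194],0],[35,[0,-0.47,-0.194],0],[35,[0,-0.47,-0.194],0],[35,[0,-0.47,-0.194],0],[35,[0,0,0],-0.19],[35,[0,0,0],0],[35,[0,0,0],0]]'
```

```text
time_s: 66.22
position: [0.4665, -0.4094, 0.3718]
tool_rot: [[-0.001, -0.024, 1.0], [0.001, 1.0, 0.024], [-1.0, 0.001, -0.001]]
ft_force: [0.1, 0.4, -0.2]
width: 0.0299
```

```bash
python3 -m crank '[[35,[0.45,0,0],0],[35,[0.45,0,0],0],[35,[0.45,0,0],0],[35,[0.35,0,0],0],[35,[0.1,0,0],0],[35,[0,0,0],0],[35,[0,0,0],0]]'; python3 -c "
from h import *
d=grab('side');crop(d,270,220,340,290,8,'pics/s29.png')"
```

```text
time_s: 67.1
position: [0.467, -0.4113, 0.1942]
tool_rot: [[0.002, -0.023, 1.0], [-0.003, 1.0, 0.023], [-1.0, -0.003, 0.002]]
ft_force: [-0.9, -0.4, 0.9]
width: 0.0298
```

View pics/s29.png

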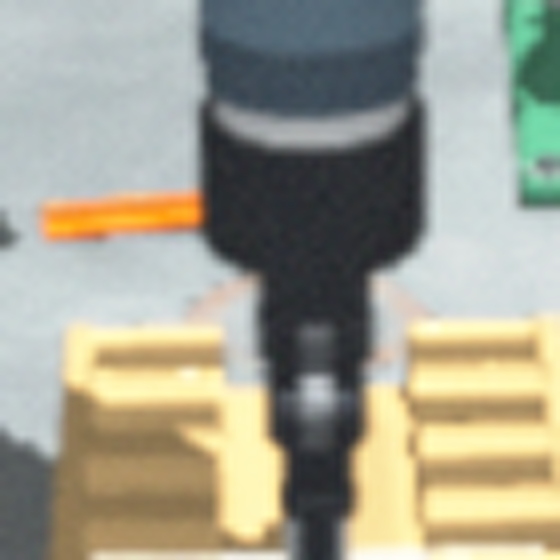

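```bash
python3 -m crank '[[35,[0.05,0,0],0],[35,[0.04,0,0],0],[35,[0,0,0],0],[10,[0,0,0],0],[0,[0,0,0],0],[0,[0,0,0],0],[0,[0,0,0],0],[0,[0,0,0],0]]';python3 -m crank '[[0,[-0.1,0,0],0],[0,[-0.4,0,0],0],[0,[-0.6,0,0],0],[0,[-0.6,0,0],0],[0,[0,0,0],0]]'; python3 -c "
from h import *
d=grab('side');crop(d,260,200,360,300,7,'pics/s30.png')"
```

```text
time_s: 68.15
position: [0.4661, -0.4108, 0.1833]
tool_rot: [[0.0, -0.022, 1.0], [-0.0, 1.0, 0.022], [-1.0, -0.0, 0.0]]
ft_force: [0.3, 0.6, 1.1]
width: 0.0125
time_s: 68.78
position: [0.4673, -0.4121, 0.3604]
tool_rot: [[0.008, -0.022, 1.0], [-0.009, 1.0, 0.022], [-1.0, -0.009, 0.008]]
ft_force: [0.1, -0.9, 0.1]
width: 0.0128
```

View pics/s30.png

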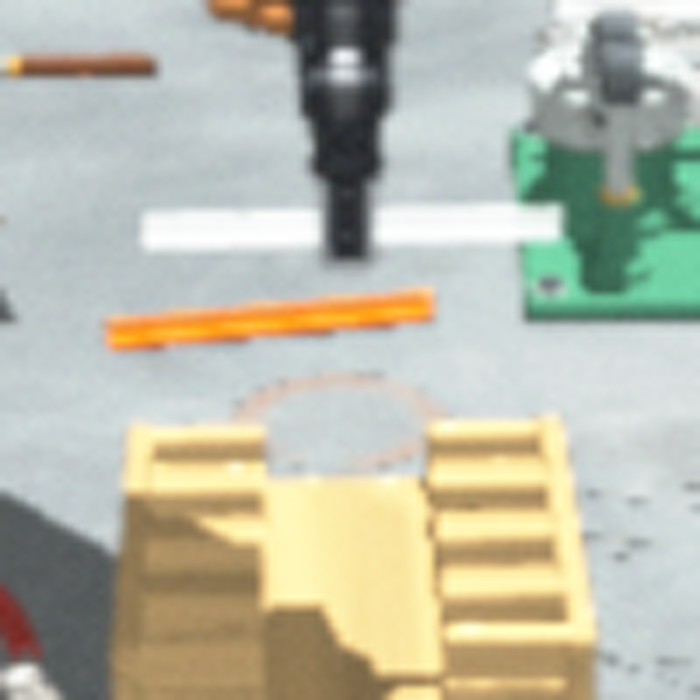

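```bash
python3 -m crank '[[0,[0,0,0],0.18],[0,[0,0.472,0.217],0],[0,[0,0.472,0.217],0],[0,[0,0.472,0.217],0],[0,[0,0.472,0.217],0],[0,[0,0.472,0.217],0],[0,[0,0.472,0.217],0],[0,[0,0.472,0.217],0],[0,[0,0.472,0.217],0],[0,[0,0,0],0],[0,[0,0,0],0],[0,[0,0,0],0]]'; python3 -m crank '[[0,[0.2,0,0.01],0],[0,[0.25,0,0],0],[0,[0.05,0,0],0],[0,[0,0,0],0],[0,[0,0,0],0]]'; python3 -c "
from h import *
d=grab('side');crop(d,320,160,400,220,10,'pics/s31.png')"
```

```text
time_s: 70.32
position: [0.6387, -0.0342, 0.3524]
tool_rot: [[-0.002, 0.001, 1.0], [-0.0, 1.0, -0.001], [-1.0, -0.0, -0.002]]
ft_force: [0.5, 0.2, -0.0]
width: 0.0124
time_s: 70.95
position: [0.6408, -0.0335, 0.3045]
tool_rot: [[0.002, -0.0, 1.0], [-0.0, 1.0, 0.0], [-1.0, -0.0, 0.002]]
ft_force: [0.3, 0.3, -0.3]
width: 0.0125
```

View pics/s31.png

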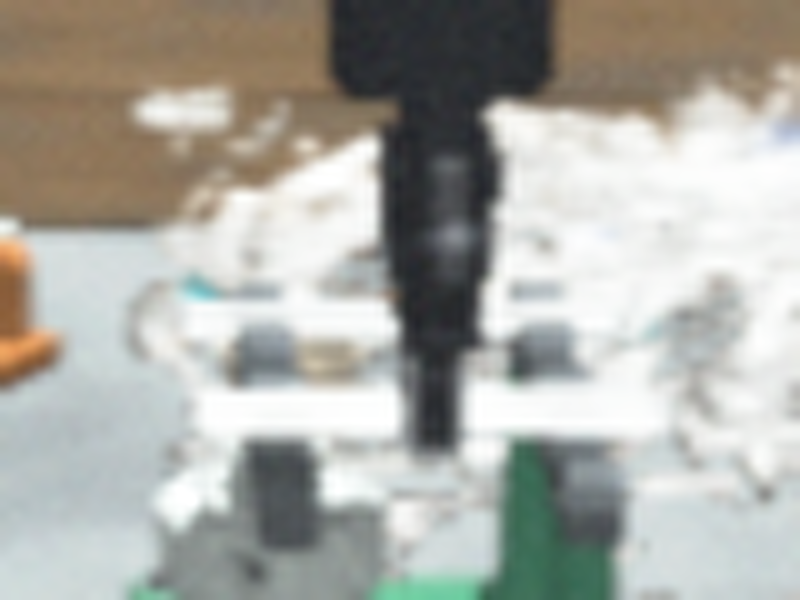

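```bash
python3 -m crank '[[0,[0.05,0,-0.02],0],[0,[0.03,0,0],0],[0,[0.03,0,0],0],[0,[0,0,0],0],[0,[0,0,0],0]]'; python3 -c "
from h import *
d=grab('side');crop(d,320,160,400,220,10,'pics/s32.png')"
```

```text
time_s: 71.62
position: [0.6384, -0.033, 0.2922]
tool_rot: [[0.0, -0.001, 1.0], [-0.0, 1.0, 0.001], [-1.0, -0.0, 0.0]]
ft_force: [-0.1, -0.6, -0.3]
width: 0.0125
```

View pics/s32.png

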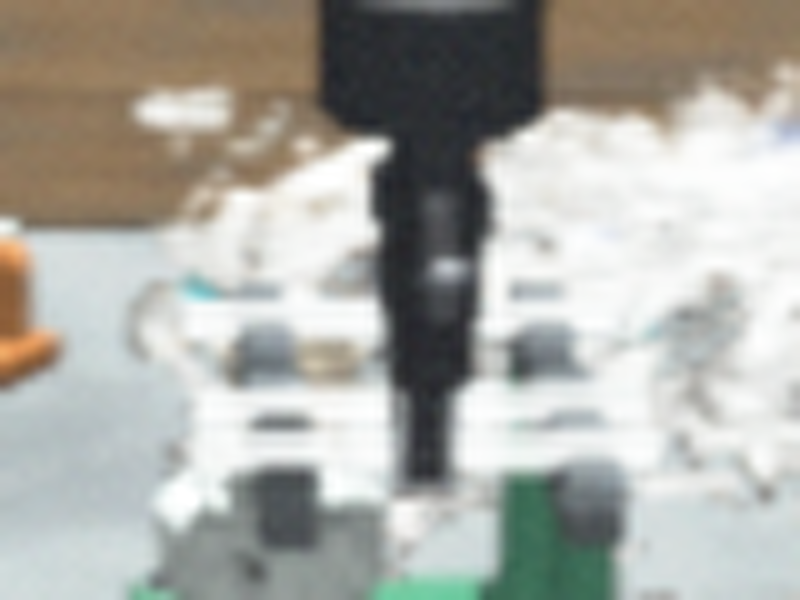

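Tube C is in the near notches with no load on the gripper, so I'll lower it slightly, release, and retreat up and back.

```bash
python3 -m crank '[[0,[0.01,0,0],0],[0,[0,0,0],0],[0,[0,0,0],0],[18,[0,0,0],0],[22,[0,0,0],0],[28,[0,0,0],0],[33,[0,0,0],0],[33,[0,0,0],0],[33,[-0.1,0,0],0],[33,[-0.3,0,0],0],[33,[-0.5,0,0],0],[33,[-0.3,0,0],0],[33,[0,0,0],0]]';  python3 -m crank '[[33,[0,-0.5,-0.2],0],[33,[0,-0.5,-0.2],0],[33,[0,-0.5,-0.2],0],[33,[0,-0.5,-0.2],0],[33,[0,-0.5,-0.2],0],[33,[0,-0.5,-0.2],0],[33,[0,-0.5,-0.2],0],[33,[0,0,0],0],[33,[0,0,0],0]]'; python3 -c "
from h import *
d=grab('side');crop(d,320,160,400,220,10,'pics/s33.png')
d=grab('top');crop(d,250,80,380,210,6,'pics/t33.png');np.savez('t33.npz',**d);cv2.imwrite('pics/t33f.png',d['image']);rails()"
```

```text
time_s: 73.3
position: [0.6392, -0.0331, 0.4152]
tool_rot: [[0.007, -0.001, 1.0], [-0.001, 1.0, 0.001], [-1.0, -0.001, 0.007]]
ft_force: [0.3, -0.3, -0.5]
width: 0.0282
time_s: 74.42
position: [0.4984, -0.3828, 0.4102]
tool_rot: [[-0.001, -0.0, 1.0], [0.002, 1.0, 0.0], [-1.0, 0.002, -0.001]]
ft_force: [1.2, 0.3, 0.1]
width: 0.028
rear [135.22 134.32 123.22 135.11] front [134.49 135.23 122.83 135.25] diff [-0.72  0.92 -0.39  0.14] -0.01
side rear 177 [135.05604742 135.81153467 136.69328858 137.31382875]
side front 161 [134.56832902 135.68542677 136.28840639 136.97712135]
```

View pics/t33.png

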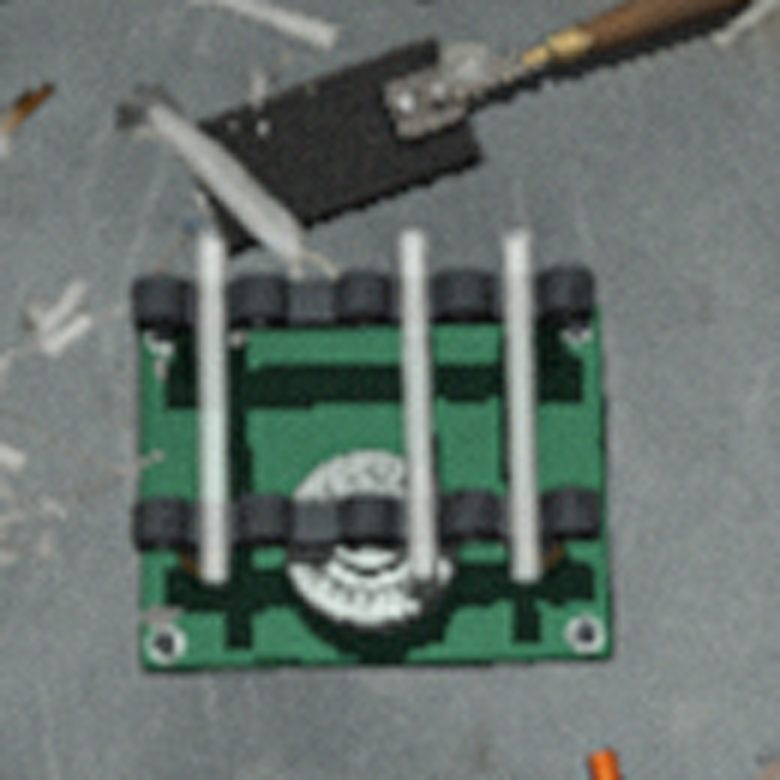

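View pics/s33.png

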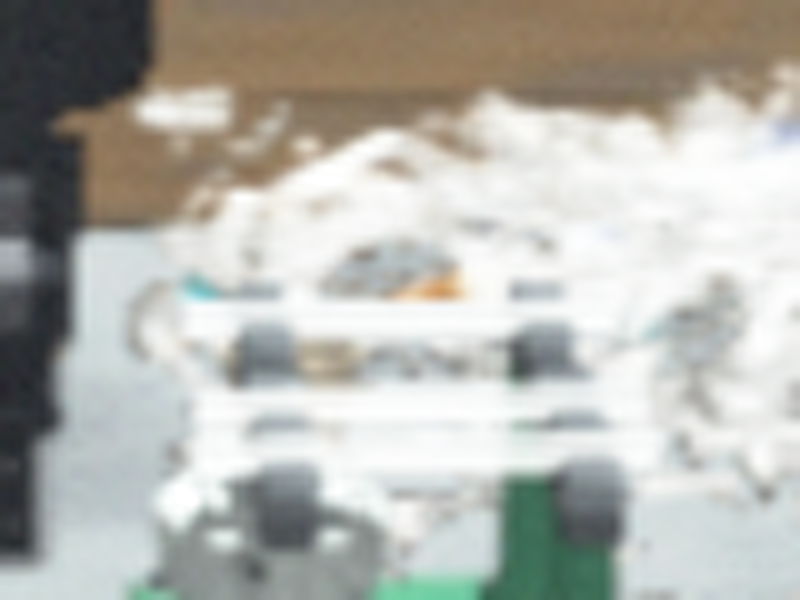

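View pics/t33f.png

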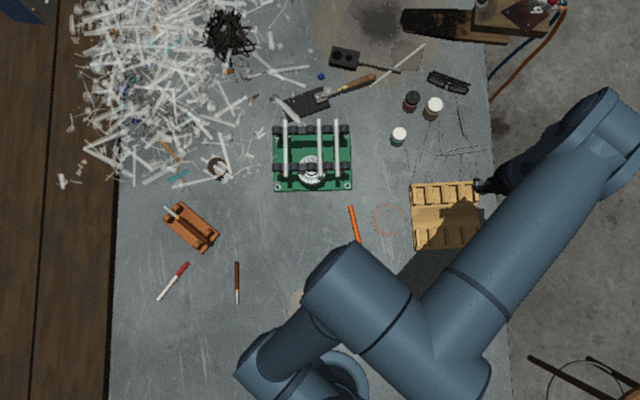

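Run:
```python
from h import *
np.set_printoptions(precision=4,suppress=True)
d=grab("top"); P=cloud(d)
f=lambda p,z: px2w(d,250+p[0]/6-.5,80+p[1]/6-.5,plane=z)
for a,b in (((211,232),(215,582)),((413,230),(424,577)),((517,230),(526,580))):
    p,q=f(a,.129),f(b,.129); v=p-q
    m=(abs(P[...,1]-(p[1]+q[1])/2)<.004)&(abs(P[...,0]-.643)<.07)&(P[...,2]>.12)
    g=P[m]; s=np.polyfit(g[:,0]-.643,g[:,2],1)
    print("tube ctr rel load_mid",((p+q)/2)[:2]-[.6425,.035],np.hypot(*v[:2]),"ang",np.degrees(np.arctan2(v[1],v[0])),"top z at mid",s[1],"slope",s[0])
crop(d,150,190,250,310,5,"pics/t_end.png")
```

```text
tube ctr rel load_mid [0.0021 0.0671] 0.15857752217868254 ang 0.23480697273500362 top z at mid 0.13639542483657202 slope 0.0004940885172628007
tube ctr rel load_mid [ 0.0017 -0.0233] 0.15724191573562477 ang 0.6771563633447492 top z at mid 0.13644786076739326 slope 0.002605410750537143
tube ctr rel load_mid [ 0.0001 -0.0685] 0.15848242865689505 ang 0.0020549479903762976 top z at mid 0.136567548883311 slope 0.005140392185082317
```

View pics/t_end.png

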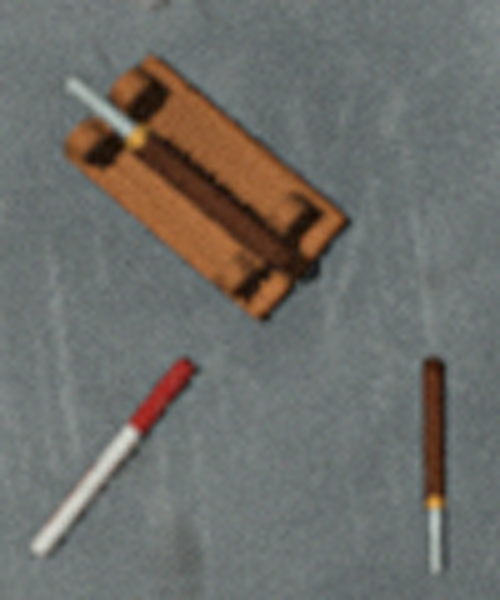

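The tubes are centred, square and level. The bar sits in its stand as it did at the start, with the tip at (68,82) and the ferrule at (135,138). The robot is clear of everything, so I'm handing in.

```bash
python3 -c "
from plant import env
print(env.close_job()); print(env.state()['time_s'])"
```

```text
the job is handed in; nothing more can be done
None
the job is handed in; nothing more can be done
```

The rest is level, all three tubes lie across both rails, and the bar is back in its stand. I handed the job in after about 75 s; it gives no verdict.

I turned the collar with the tommy bar in four strokes, moving it from hole to hole; the fingers never went near the collar. Tube B had been nudged about 5 mm in its channel, so I located it again before gripping it.

Last checks:
- **Rail height:** after the last stroke the front rail read about 0.4 mm low from the top camera and 0.1 to 0.5 mm low from the side camera. With the tubes on, the one free notch read 0.4 mm low.
- **Tubes:** each centre is within about 2 mm of midway between the rails, within 0.7° of square to them, and the tubes lie level (slope under 0.3°).
- **Bar:** its pixel position in the stand matches the start picture.
- **Jar and crucible:** the arm never went near them. The jar stood where it started in the last overview; I did not check the crucible separately.

The two cameras disagree with each other and with the arm by 2 to 4 mm. While I was turning the collar the two rail readings differed by up to about half a millimetre, which is well inside the 2 mm limit.

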